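# Unpack heat sinks into a parts bin and hang the bin on the louvre rail

### The arm

A 7-joint arm with a two-finger parallel gripper is mounted at the origin on a cart in front of the work surface, level with it; the furniture and walls round the work are solid. World frame = base frame: x ahead of the robot, y to its left, z up, the work surface at z = 0. Lengths are in m, angles in rad, forces in N, time in s.
With the tool pointing down it reaches from about 0.4 to 0.9 m from the base axis. Payload 5.6 kg.
Tool frame: the origin (TCP) lies on the centre line of the jaws, within the pads' length; the fingertips stand 25 mm ahead of it and the grasp point (between the pads) lies 6 mm ahead of it; z points along the fingers, y is the line along which they close (so a half turn about z gives the same grasp; the last joint's range is limited). The gripper opens to 92 mm and grips with 3 to 60 N. Pads are 20 mm wide; open, the fingers measure 128 mm over their backs; the gripper's body (75 mm by 189 mm) begins 69 mm behind the grasp point.
Start: joints at [-1.204, 0.468, -0.012, 1.603, 0.006, 1.071, -0.056], TCP at [0.259, 0.596, 0.24] pointing down, gripper open.
Joint ranges: [-2.53, 2.53], [-0.31, 2.02], [-1.57, 1.55], [0.28, 2.44], [-1.29, 4.43], [0.15, 1.84], [-2.92, 2.92]. Speed limits (rad/s): [2.57, 2.57, 3.14, 3.14, 3.14, 3.14, 3.14].

### API

Orientations are given as a rotation vector (axis times angle).
In Python, from station import robot, eyes gives the robot as it stands.
- The arm moves only by the shell command python3 -m crank 'ROWS' [OPENING]. ROWS is JSON, a list of rows, each an object with "translation": the shift along the tool's x, y, z in m, a list of three; "turn": the turn, a rotation vector about the tool's x, y, z in degrees, a list of three. In form: [{"translation": [dx, dy, dz], "turn": [ax, ay, az]}, ...]. A call has 1 to 10 rows; each row shifts and turns the commanded pose from where the row before left it, along the tool's axes as they then stand; what a row does not reach is not made up. A row lasts 1/8 s, in which the tool goes at most 62.5 mm and 10.7 degrees, less where a joint would pass 70% of its speed; a pose out of reach is approached as far as the arm can. A call is refused whole if a number of a shift passes 0.0625 or a number of a turn 10.7, either way. A call with a gripper value outside its range is refused whole. OPENING is the finger opening in m, from 0 to 0.0919, set as the call begins (- or left out, the last holds). The fingers move at their own pace and stop on an object; the grip force is fixed at half the most. Time passes only in rows, so rows that do not move let the fingers close. It gives the time, the measured TCP pose, the force, the opening and the grip force at its end, in the units of the state.
- robot.get_state(): the state, without advancing time (a new reading comes with each control period).
- eyes.get_image(name): name is "side" or "top" or "wrist"; returns a dict with "image" (400x640x3 uint8, blue, green, red), "intrinsics" (3x3 intrinsics, pixels), "xyz" and "orientation" of the camera in the world. Camera axes: x right, y up, looking along -z (the intrinsics and any distortion apply to the point x, -y, -z); pixel columns grow to the right and rows downward; lengths in m; the calibration is good to about 2 mm. A picture is of the moment at which its call begins. There is no depth.
- robot.job_done(): hands the job in; it is judged then, once.
The state is a dict: "time_s": time; "q": joint angles; "joint_velocities": joint speeds; "tau": joint torques, N m; "ee_pos": TCP position; "orientation": TCP orientation; "wrist_force": force on the tool from outside, world axes, zero at the start; "moment": the same for the moment, N m; "grip_width": opening from 0.0 (shut) to 1.0 (fully open); "gripper_force": force on a finger pad.
Only numpy, scipy, OpenCV 4.12 (cv2) and the standard library are available. Lean on these libraries where they do the work, as an engineer would, in place of code of your own. Each camera call takes 0.05 s, during which the arm holds its last target. There are 200 camera calls.

### The job

Unpack the delivery: swing both carton flaps right back past upright so that they stay open, put every heat sink that is in the carton into the loose grey bin, then hang the loaded bin by its lip on the top rail of the louvred panel, in the free bay beside the bin already hanging there. Leave the small tools and nozzles lying about where they are.

Things in the scene. Friction and masses are not known exactly. Their poses are not given: they have to be found in the camera images.
- carton: low open cardboard carton fixed to the worktop, 138 mm (x) by 168 mm (y) outside, rim 60 mm high, walls and floor 4 mm; origin at the centre of its underside. A flap is hinged along its left rim (y = +84 mm) and its right rim (y = -84 mm), each 54 mm from hinge to free edge, 132 mm wide, 4 mm thick; they stand ajar with an open gap between their free edges along the carton's middle
- flap_left (a joint): left flap, rad: 0 flat over the contents, 1.57 upright on the rim, grows as it swings up and outward to its stop at 2.6; starts at 0.5 to 0.85. A stiff hinge (0.04 N m): it stays where it is left. Shut fingers that go down in the middle gap to 15 mm above the rim, then move outward in an arc about the hinge, push it over
- flap_right (a joint): right flap's angle, rad, the same about the right rim
- sink_1: a finned aluminium heat sink, a block 20 mm (its x) by 24 mm (its y) by 34 mm (its z, upright at the start), 35 g; origin at the centre of the block. Four to six of the six sinks are present, standing in the carton in two rows, about 42 mm apart in a row and 64 mm from row to row, thin sides facing the flap hinges
- sink_2: a finned aluminium heat sink, a block 20 mm (its x) by 24 mm (its y) by 34 mm (its z, upright at the start), 35 g; origin at the centre of the block. Four to six of the six sinks are present, standing in the carton in two rows, about 42 mm apart in a row and 64 mm from row to row, thin sides facing the flap hinges
- sink_3: a finned aluminium heat sink, a block 20 mm (its x) by 24 mm (its y) by 34 mm (its z, upright at the start), 35 g; origin at the centre of the block. Four to six of the six sinks are present, standing in the carton in two rows, about 42 mm apart in a row and 64 mm from row to row, thin sides facing the flap hinges
- sink_4: a finned aluminium heat sink, a block 20 mm (its x) by 24 mm (its y) by 34 mm (its z, upright at the start), 35 g; origin at the centre of the block. Four to six of the six sinks are present, standing in the carton in two rows, about 42 mm apart in a row and 64 mm from row to row, thin sides facing the flap hinges
- sink_5: a finned aluminium heat sink, a block 20 mm (its x) by 24 mm (its y) by 34 mm (its z, upright at the start), 35 g; origin at the centre of the block. Four to six of the six sinks are present, standing in the carton in two rows, about 42 mm apart in a row and 64 mm from row to row, thin sides facing the flap hinges
- sink_6: a finned aluminium heat sink, a block 20 mm (its x) by 24 mm (its y) by 34 mm (its z, upright at the start), 35 g; origin at the centre of the block. Four to six of the six sinks are present, standing in the carton in two rows, about 42 mm apart in a row and 64 mm from row to row, thin sides facing the flap hinges
- bin: grey plastic parts bin, open on top, loose: 150 mm long (x) by 66 mm wide (y) by 50 mm high, walls and floor 3 mm, 0.22 kg; origin at the centre of its underside. A hanging lip stands out from the top of its back wall (+x end), a label holder is on the front (-x). It can be gripped from above across the 66 mm, outside its side walls
- bin_lip (a point): middle of the roof of the lip's channel, 79.5 mm behind the bin's origin and 47 mm up; axes as the bin's. The lip is 56 mm wide, reaches back 12 mm from the back wall and turns down there to 34 mm above the bin's underside (turned-down part 3 mm thick), which leaves a channel 9 mm wide, open below, between it and the back wall
- panel: grey louvred panel fixed on the worktop, 300 mm wide (y), 160 mm high, facing its -x; origin on the worktop under its top louvre, the rail: an upright blade 4 mm thick centred on x = 0, edge at 160 mm, 17 mm of room behind it, 18 mm deep. A hung bin's back leans on the louvre 42 mm lower. A like bin, part of the panel, hangs at y = +85 mm and reaches 152 mm forward
- rail_bay (a point): on the top edge of the rail, middle of the free bay beside the bin that hangs there (panel y = -55 mm); axes as the panel's: x away from the robot through the panel, y along the rail, z up
- tweezers: pointed steel tweezers, 133 mm, lying at the front of the worktop; a bystander
- syringe: flux syringe, 128 mm, lying at the front of the worktop; a bystander
- usb_tester: small black plug-in meter, 63 mm, lying front left; a bystander
- nozzle_a: grey hot-air nozzle, 30 mm across, 34 mm high, standing behind the work; a bystander
- nozzle_b: the same kind of nozzle; a bystander

How it is judged:
On the way, in this order (a step that is already met when the one before it is completed fails the run):
1. both carton flaps swung back past upright (value of joint each of flap_left, flap_right above 1.85 rad), for 0.2 s.
2. every heat sink lies in the loose bin (x of sink_1 in the frame of bin between -0.073 and 0.073 m and y of sink_1 in the frame of bin between -0.031 and 0.031 m and z of sink_1 in the frame of bin between 0.005 and 0.055 m and x of sink_2 in the frame of bin between -0.073 and 0.073 m and y of sink_2 in the frame of bin between -0.031 and 0.031 m and z of sink_2 in the frame of bin between 0.005 and 0.055 m and x of sink_3 in the frame of bin between -0.073 and 0.073 m and y of sink_3 in the frame of bin between -0.031 and 0.031 m and z of sink_3 in the frame of bin between 0.005 and 0.055 m and x of sink_4 in the frame of bin between -0.073 and 0.073 m and y of sink_4 in the frame of bin between -0.031 and 0.031 m and z of sink_4 in the frame of bin between 0.005 and 0.055 m and x of sink_5 in the frame of bin between -0.073 and 0.073 m and y of sink_5 in the frame of bin between -0.031 and 0.031 m and z of sink_5 in the frame of bin between 0.005 and 0.055 m and x of sink_6 in the frame of bin between -0.073 and 0.073 m and y of sink_6 in the frame of bin between -0.031 and 0.031 m and z of sink_6 in the frame of bin between 0.005 and 0.055 m), for 0.2 s.
3. the loaded bin hangs by its lip in the free bay of the top rail (all of step 2 and x of bin_lip in the frame of rail_bay between -0.008 and 0.008 m and y of bin_lip in the frame of rail_bay between -0.05 and 0.05 m and z of bin_lip in the frame of rail_bay between -0.005 and 0.005 m and angle between bin's own z axis and vertical below 0.25 rad), for 0.2 s.
At the end, for the whole second after the job is handed in: both flaps at 1.85 rad or more; every heat sink present has its centre inside the bin; the bin hangs upright (within 0.25 rad) with the rail in its lip's channel, fully dropped (5 mm), within 50 mm of the middle of the free bay, at rest and released (all of step 1 and all of step 3 and linear speed of bin below 0.02 m/s and contact force between bin and the fingers below 0.1 N); the robot touches nothing.
It fails at once if a bystander was moved more than 30 mm (distance of any of tweezers, syringe, usb_tester, nozzle_a, nozzle_b from where it was at the start of the episode above 0.03 m).
Of sink_1, sink_2, sink_3, sink_4, sink_5, sink_6 only 4 to 6 are there at a start; the rules pass over those that are not, and their reading is None.
At some moment in a run one of bin may be knocked a few centimetres aside while the robot is not near it.
It also fails if it takes over 210 s, if anything falls off the work surface, if the arm or the gripper's body presses on something with over 40 N, if the wrist force passes 120 N, or if a joint passes its speed limit or range.

## Working session

There is one attempt and no reset: what is moved stays moved. The work goes in short steps, Python scripts to look and compute and a shell command to move; the robot and the scene stay as the last step left them, time stands still between calls to the robot, and variables do not carry over. Pictures are saved under pics/ and viewed, at most 17 in all, crops included, and the job is handed in when it is done.

```bash
ls; mkdir -p pics; cat > h.py <<'E'
from station import robot, eyes
import numpy as np, cv2
from scipy.spatial.transform import Rotation as R
def cam(n,f=None):
    d=eyes.get_image(n)
    if f: cv2.imwrite('pics/'+f,d['image'])
    return d
def Rc(d):
    o=np.array(d['orientation'],float)
    return o if o.shape==(3,3) else R.from_rotvec(o).as_matrix()
def ray(d,u,v):
    p=np.linalg.inv(np.array(d['intrinsics']))@[u,v,1]
    return np.array(d['xyz']),Rc(d)@np.array([p[0],-p[1],-p[2]])
def plane(d,u,v,z=0):
    o,r=ray(d,u,v); return o+r*(z-o[2])/r[2]
def proj(d,P):
    c=Rc(d).T@(np.array(P)-np.array(d['xyz'])); k=np.array(d['intrinsics'])@[c[0],-c[1],-c[2]]
    return k[:2]/k[2]
E
python3 - <<'E'
from h import *
for n in ['top','side']:
    d=cam(n,n+'0.png'); print(n,{k:np.round(v,4).tolist() for k,v in d.items() if k!='image'})
print(robot.get_state())
E
```

```text
pics
top {'intrinsics': [[441.7085, 0.0, 318.4835], [0.0, 441.7085, 198.9482], [0.0, 0.0, 1.0]], 'xyz': [0.272, 0.0068, 1.2769], 'orientation': [0.1619, -0.1657, -1.5915]}
side {'intrinsics': [[451.5466, 0.0, 319.427], [0.0, 451.5466, 193.4363], [0.0, 0.0, 1.0]], 'xyz': [0.3444, -1.1393, 1.1104], 'orientation': [0.8572, -0.0655, -0.1429]}
{'time_s': 0.1, 'q': array([-1.20399187,  0.46827768, -0.01161207,  1.60349225,  0.00597645,
        1.07144005, -0.05632405]), 'joint_velocities': array([-0.00112198, -0.00064024,  0.0013608 , -0.00081513, -0.00083319,
       -0.00052281,  0.00153038]), 'tau': array([ 9.99145232e-04, -5.21651495e+01, -1.25912513e-02, -2.44370985e+01,
       -5.67855046e-02,  1.40706790e-02,  5.49418030e-05]), 'ee_pos': array([0.25883681, 0.59571876, 0.23875926]), 'orientation': array([-6.39317808e-01, -3.07561467e+00,  2.45870682e-03]), 'wrist_force': array([-0.36658449,  0.04118791, -0.87395723]), 'moment': array([-0.01236667,  0.05024668, -0.04772221]), 'gripper_force': 0.0, 'grip_width': 1.0027416851766233}
```

View pics/top0.png

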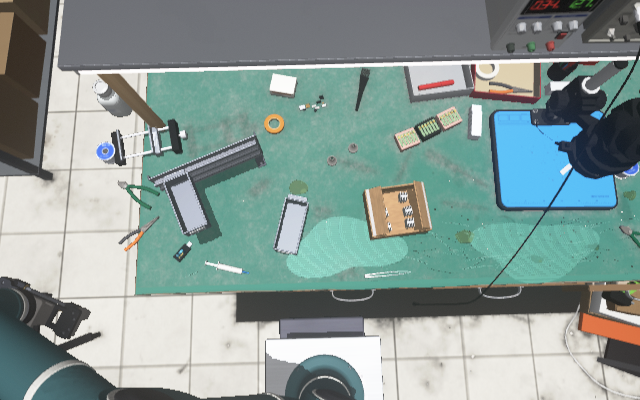

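View pics/side0.png

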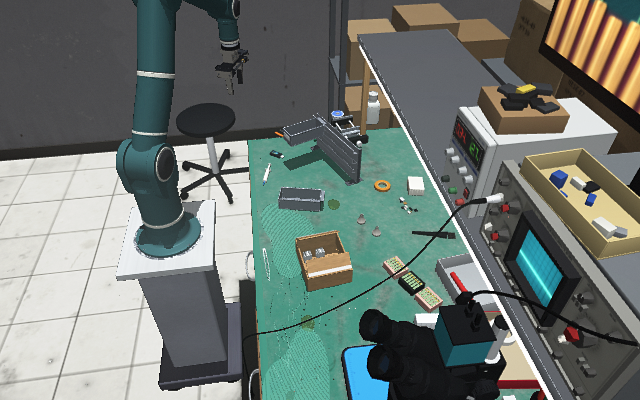

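The overview shows the carton near px (397,210), the loose bin at (292,223), the panel from (152,180) to (262,150) with a bin hanging near its left end, nozzles at (332,160) and (353,148), the syringe at (224,267) and the tweezers at (387,274). I'll zoom in.

```bash
python3 - <<'E'
from h import *
im=cv2.imread('pics/top0.png')
a=cv2.resize(im[125:285,140:445],None,fx=2.6,fy=2.6,interpolation=cv2.INTER_CUBIC); cv2.imwrite('pics/top0z.png',a)
d=cam('top')
for n,u,v,z in [('carton',397,210,.06),('binc',292,223,.05),('panL',152,180,.16),('panR',262,142,.16)]: print(n,plane(d,u,v,z).round(3))
E
```

```text
carton [ 0.491 -0.219  0.06 ]
binc [0.464 0.076 0.05 ]
panL [0.57  0.434 0.16 ]
panR [0.666 0.147 0.16 ]
```

View pics/top0z.png

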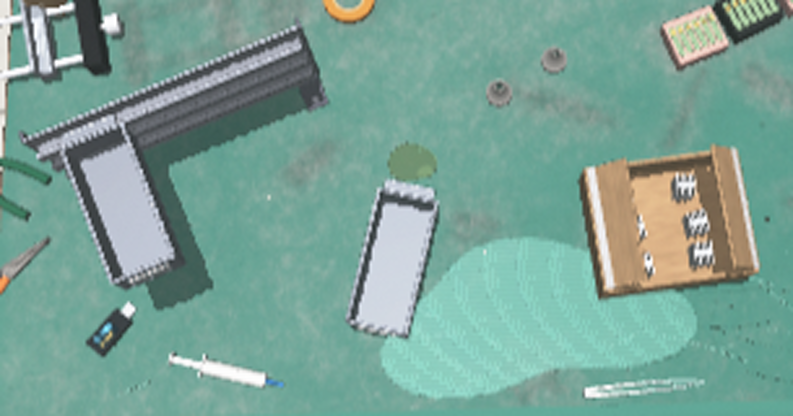

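Sharper view: the carton shows three sinks in its right row at zoom px (684,187), (696,222), (702,253) and two half hidden in its left row at (641,226), (648,263). The loose bin's lip is at its far end, at zoom px (410,190). Next I move above the carton for a wrist look.

```bash
cat >> h.py <<'E'
def yawR(yaw):  # tool down, tool x at world yaw (deg)
    return R.from_euler('z',yaw,degrees=True)*R.from_euler('x',180,degrees=True)
def go(p,yaw=None,from_=None,fromyaw=None,step=.055):
    """print per-row deltas from the present (or given) pose to p, yaw"""
    s=robot.get_state(); p0=np.array(s['ee_pos'] if from_ is None else from_)
    r0=R.from_rotvec(s['orientation']) if fromyaw is None else yawR(fromyaw)
    x=r0.as_matrix()[:,0]; y0=np.degrees(np.arctan2(x[1],x[0]))
    r1=yawR(y0 if yaw is None else yaw)
    dv=r0.inv().apply(np.array(p)-p0); tv=np.degrees((r0.inv()*r1).as_rotvec())
    nt=int(np.ceil(np.abs(dv).max()/step)); nr=int(np.ceil(np.abs(tv).max()/10))
    print('yaw0 %.1f'%y0,'total shift(mm)',(dv*1e3).round(1),'turn',tv.round(1),'| rows',nt,'x',(dv/max(nt,1)).round(4).tolist(),'then',nr,'x',(tv/max(nr,1)).round(2).tolist())
E
python3 - <<'E'
from h import *
d=cam('top')
f=lambda a,b,z:plane(d,140+a/2.6,125+b/2.6,z)
a,b=f(603,297,.06),f(757,272,.06); print('carton near',a,b,np.degrees(np.arctan2(*(a-b)[[0,1]])))
for q in [(380,185),(436,200),(350,322),(407,335)]: print('bin',f(*q,.05).round(3))
for q in [(184-140,142-125)]:pass
for q in [(25,137),(300,27)]: print('pan',f(*q,.16).round(3))
go([.46,-.2,.33],88)
E
```

```text
carton near [ 0.41087729 -0.14414274  0.06      ] [ 0.43316075 -0.30980787  0.06      ] -7.660819304788671
bin [0.541 0.092 0.05 ]
bin [0.523 0.031 0.05 ]
bin [0.393 0.126 0.05 ]
bin [0.377 0.065 0.05 ]
pan [0.576 0.44  0.16 ]
pan [0.685 0.164 0.16 ]
yaw0 156.5 total shift(mm) [-501.6 -649.9  -90.3] turn [-0.1  0.  68.5] | rows 12 x [-0.0418, -0.0542, -0.0075] then 7 x [-0.01, 0.01, 9.79]
```

```bash
python3 -m crank '[{"translation":[-0.042,-0.054,-0.02],"turn":[0,0,0]},{"translation":[-0.042,-0.054,-0.02],"turn":[0,0,0]},{"translation":[-0.042,-0.054,-0.02],"turn":[0,0,0]},{"translation":[-0.042,-0.054,-0.01],"turn":[0,0,0]},{"translation":[-0.042,-0.054,-0.01],"turn":[0,0,0]},{"translation":[-0.042,-0.054,-0.01],"turn":[0,0,0]},{"translation":[-0.042,-0.054,0],"turn":[0,0,0]},{"translation":[-0.042,-0.054,0],"turn":[0,0,0]},{"translation":[-0.042,-0.054,0],"turn":[0,0,0]},{"translation":[-0.042,-0.054,0],"turn":[0,0,0]}]' 0 | tail -c 500; python3 -m crank '[{"translation":[-0.042,-0.054,0],"turn":[0,0,0]},{"translation":[-0.042,-0.054,0],"turn":[0,0,0]},{"translation":[0,0,0],"turn":[0,0,10]},{"translation":[0,0,0],"turn":[0,0,10]},{"translation":[0,0,0],"turn":[0,0,10]},{"translation":[0,0,0],"turn":[0,0,10]},{"translation":[0,0,0],"turn":[0,0,10]},{"translation":[0,0,0],"turn":[0,0,9]},{"translation":[0,0,0],"turn":[0,0,0]},{"translation":[0,0,0],"turn":[0,0,0]}]' ; python3 - <<'E'
from h import *
d=cam('wrist','w1.png'); print(d['xyz'],d['orientation'],d['intrinsics']); print(robot.get_state()['q'])
go([.46,-.2,.33],97.6)
E
```

```text
time_s: 1.45
ee_pos: [0.4121, -0.002, 0.3196]
orientation: [0.639, 3.075, 0.002]
wrist_force: [1.6, 0.1, -0.2]
grip_width: 0.006
gripper_force: 0.0
time_s: 2.7
ee_pos: [0.443, -0.1211, 0.3193]
orientation: [-2.068, -2.365, -0.0]
wrist_force: [-0.3, 0.1, -0.7]
grip_width: 0.006
gripper_force: 0.0
[ 0.43285731 -0.04326128  0.46432502] [-0.27833961 -0.0181394   0.13434091] [[338.70008608   0.         321.15930878]
 [  0.         338.70008608 200.42239676]
 [  0.           0.           1.        ]]
[-0.45132455  0.03387264  0.67396096  1.98669543 -0.02350933  1.12856407
  0.36573862]
yaw0 97.6 total shift(mm) [-80.5   6.4 -10.7] turn [ 0. -0.  0.] | rows 2 x [-0.0403, 0.0032, -0.0054] then 1 x [0.0, -0.01, 0.04]
```

View pics/w1.png

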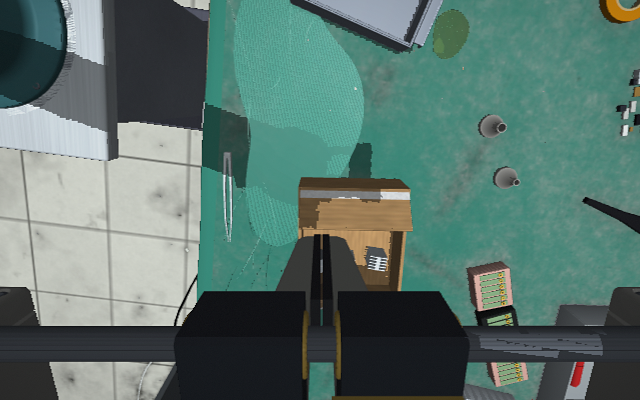

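Wrist view: the carton's left rim/hinge line runs about (299,190)–(411,190), the left flap's free edge is near v≈232, and one sink is visible at (376,258). I compute the carton pose from the rim.

```bash
python3 - <<'E'
from h import *
d=cam('wrist')
for z in (.06,.0):
  a,b=plane(d,299,189,z),plane(d,411,190,z); print(z,a.round(4),b.round(4),np.linalg.norm(b-a))
a,b=plane(d,299,178,0),plane(d,411,180,0); print(0,a.round(4),b.round(4),np.linalg.norm(b-a))
# project candidate carton into top view
t=cam('top')
im=t['image'].copy()
for c,yaw,col in [((.493,-.217),7.6,(0,0,255))]:
  Rz=R.from_euler('z',yaw,degrees=True)
  for x in(-.069,.069):
    for y in(-.084,.084):
      for z in(0,.06):
        p=np.array([*c,0])+Rz.apply([x,y,z]); q=proj(t,p); cv2.circle(im,(int(q[0]*16),int(q[1]*16)),16,col if z else (255,0,0),-1,shift=4)
cv2.imwrite('pics/c1.png',cv2.resize(im[165:255,345:455],None,fx=7,fy=6.6,interpolation=cv2.INTER_CUBIC))
E
```

```text
0.06 [ 0.4192 -0.1472  0.06  ] [ 0.5559 -0.1299  0.06  ] 0.1378186581229547
0.0 [ 0.4172 -0.1626  0.    ] [ 0.5742 -0.1427  0.    ] 0.15827015590416021
0 [ 0.4153 -0.1468  0.    ] [ 0.5712 -0.1286  0.    ] 0.15694943928830637
```

View pics/c1.png

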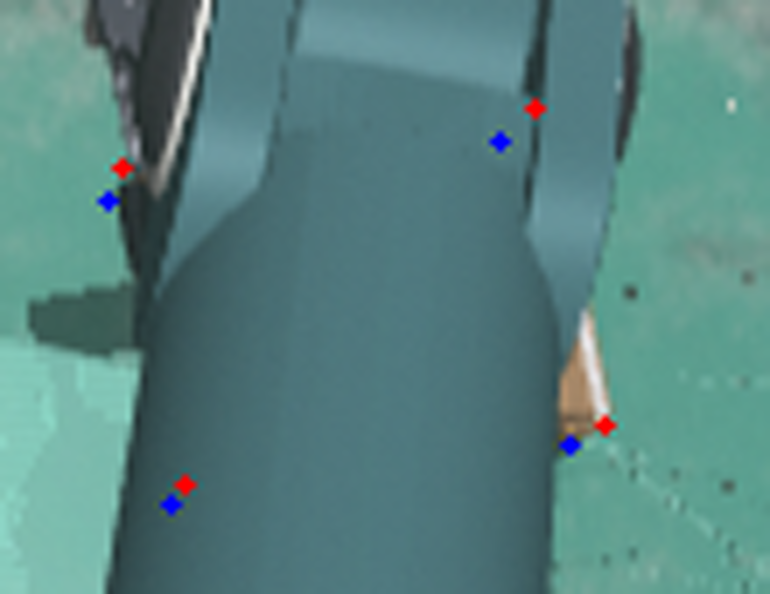

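```bash
python3 - <<'E'
from h import *
go([.497,-.221,.20],97.4)
E
```

```text
yaw0 97.6 total shift(mm) [-106.2   40.3  119.3] turn [ 0.  -0.   0.2] | rows 3 x [-0.0354, 0.0134, 0.0398] then 1 x [0.0, -0.0, 0.19]
```

```bash
python3 -m crank '[{"translation":[-0.0354,0.0134,0.02],"turn":[0,0,0]},{"translation":[-0.0354,0.0134,0.04],"turn":[0,0,0]},{"translation":[-0.0354,0.0134,0.05],"turn":[0,0,0]},{"translation":[0,0,0.04],"turn":[0,0,0]},{"translation":[0,0,0.04],"turn":[0,0,0]},{"translation":[0,0,0.029],"turn":[0,0,0]},{"translation":[0,0,0],"turn":[0,0,0]},{"translation":[0,0,0],"turn":[0,0,0]}]'
python3 -m crank '[{"translation":[0.02,0,0],"turn":[0,0,0]},{"translation":[0.012,0,0],"turn":[0,0,0]},{"translation":[0.012,0,0],"turn":[0,0,0]},{"translation":[0.012,0,0],"turn":[0,0,0]},{"translation":[0.012,0,0],"turn":[0,0,0]},{"translation":[0.012,0,0],"turn":[0,0,0]},{"translation":[0.012,0,0],"turn":[0,0,0]},{"translation":[0,0,0],"turn":[0,0,0]}]'
python3 -c "
from h import *
go([.497-.129*.092,-.221+.992*.092,.102],97.4); cam('side','s1.png')"
```

```text
time_s: 3.85
ee_pos: [0.4974, -0.2215, 0.1014]
orientation: [2.07, 2.362, 0.001]
wrist_force: [-0.3, -1.2, 1.5]
grip_width: 0.007
gripper_force: 0.0
time_s: 4.85
ee_pos: [0.4845, -0.1283, 0.1005]
orientation: [-2.068, -2.363, -0.001]
wrist_force: [-0.0, -1.0, 2.1]
grip_width: 0.004
gripper_force: 1.1
yaw0 97.6 total shift(mm) [-1.5  0.4 -1.5] turn [-0.  -0.1  0.2] | rows 1 x [-0.0015, 0.0004, -0.0015] then 1 x [-0.03, -0.07, 0.22]
```

```bash
python3 -m crank '[{"translation":[-0.02,0,0],"turn":[0,0,0]},{"translation":[-0.03,0,0],"turn":[0,0,0]},{"translation":[-0.042,0,0],"turn":[0,0,0]},{"translation":[0,0,0],"turn":[0,0,0]}]'
python3 -m crank '[{"translation":[-0.02,0,0],"turn":[0,0,0]},{"translation":[-0.012,0,0],"turn":[0,0,0]},{"translation":[-0.012,0,0],"turn":[0,0,0]},{"translation":[-0.012,0,0],"turn":[0,0,0]},{"translation":[-0.012,0,0],"turn":[0,0,0]},{"translation":[-0.012,0,0],"turn":[0,0,0]},{"translation":[-0.012,0,0],"turn":[0,0,0]},{"translation":[0,0,0],"turn":[0,0,0]}]'
python3 -m crank '[{"translation":[0.02,0,0],"turn":[0,0,0]},{"translation":[0.05,0,-0.05],"turn":[0,0,0]},{"translation":[0.05,0,-0.06],"turn":[0,0,0]},{"translation":[0.05,0,-0.06],"turn":[0,0,0]},{"translation":[0,0,-0.05],"turn":[0,0,0]},{"translation":[0,0,0],"turn":[0,0,0]},{"translation":[0,0,0],"turn":[0,0,0]}]' 0.03
python3 -c "
from h import *
d=cam('wrist','w2.png');print(d['xyz'],d['orientation'])"
```

```text
time_s: 5.4
ee_pos: [0.4961, -0.2238, 0.1003]
orientation: [2.077, 2.357, -0.001]
wrist_force: [-0.0, 0.6, -0.1]
grip_width: 0.005
gripper_force: 0.0
time_s: 6.4
ee_pos: [0.5087, -0.3124, 0.1004]
orientation: [-2.071, -2.361, -0.001]
wrist_force: [-0.6, 4.5, 3.1]
grip_width: 0.007
gripper_force: 2.3
time_s: 7.28
ee_pos: [0.4895, -0.1688, 0.2902]
orientation: [-2.071, -2.363, -0.001]
wrist_force: [-0.4, -0.9, -0.3]
grip_width: 0.329
gripper_force: 0.0
[ 0.47954793 -0.09103309  0.43520673] [-0.27817743 -0.01799971  0.13206359]
```

View pics/w2.png

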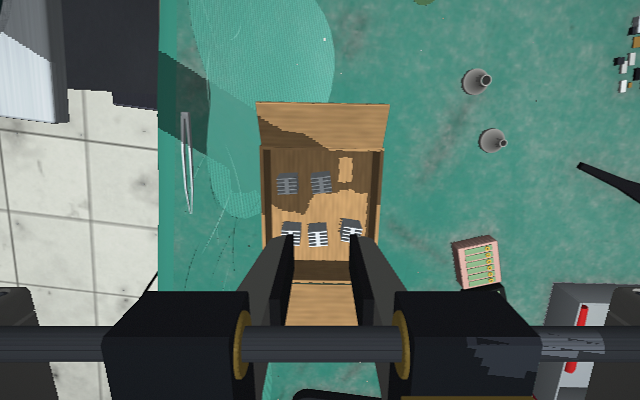

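Both flaps are folded back (left at v 103–150, right at v 280+). Five sinks stand in the carton: left row near (288,183), (320,182); right row near (290,234), (317,235), (350,230). I zoom in for sinks and build a bin detector from the top view.

```bash
cat >> h.py <<'E'
def bin_top(d,guess=None,save=None,thr=45,cam_mask=None):
    im=d['image']; hsv=cv2.cvtColor(im,cv2.COLOR_BGR2HSV)
    m=((hsv[...,1]<thr)&(hsv[...,2]>100)).astype(np.uint8)*255
    m=cv2.morphologyEx(m,cv2.MORPH_CLOSE,np.ones((3,3),np.uint8))
    out=[]
    for c in cv2.findContours(m,cv2.RETR_EXTERNAL,cv2.CHAIN_APPROX_NONE)[0]:
        if cv2.contourArea(c)<500: continue
        w=np.array([plane(d,*p,.05)[:2] for p in c[:,0].astype(float)],np.float32)
        (x,y),(a,b),t=cv2.minAreaRect(w*1000)
        out.append((round(x),round(y),round(a),round(b),round(t,1)))
    return out,m
E
python3 - <<'E'
from h import *
im=cv2.imread('pics/w2.png')
z=cv2.resize(im[95:320,240:410],None,fx=2.6,fy=2.6,interpolation=cv2.INTER_CUBIC)
t=cam('top'); o,m=bin_top(t); print(o)
b=cv2.resize(t['image'][185:260,260:330],None,fx=5,fy=5,interpolation=cv2.INTER_CUBIC); mm=cv2.resize(m[185:260,260:330],None,fx=3,fy=3)
H=np.zeros((585,795,3),np.uint8); H[:z.shape[0],:z.shape[1]]=z[:585]; H[:375,445:795]=b; H[375:585,445:655]=cv2.cvtColor(mm,cv2.COLOR_GRAY2BGR)[:210]
cv2.imwrite('pics/z2.png',H)
E
```

```text
[(59, 758, 114, 76, 88.5), (210, -794, 136, 63, 69.8), (462, 80, 70, 167, 74.9), (618, 293, 226, 354, 36.6), (584, -33, 1906, 1168, 88.4)]
```

View pics/z2.png

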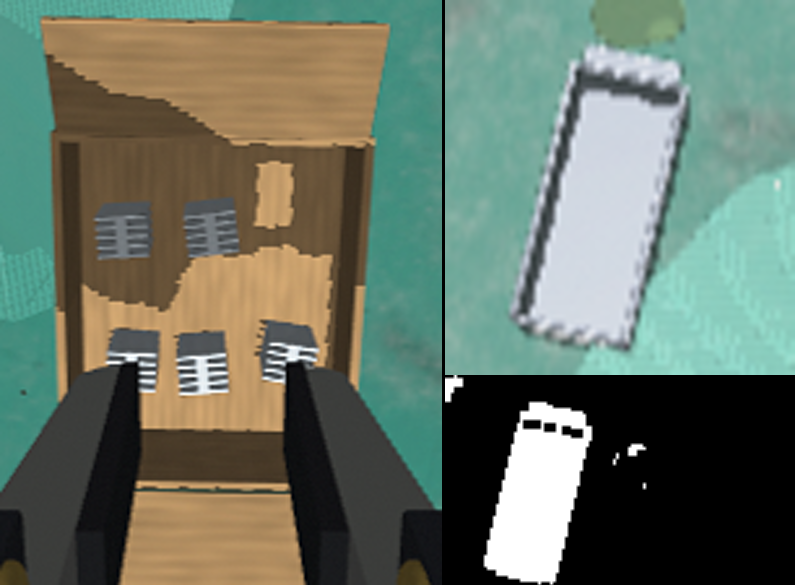

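```bash
python3 - <<'E'
from h import *
class D(dict): pass
d=cam('wrist')
C=np.array([.497,-.221,0]); Rz=R.from_euler('z',7.4,degrees=True)
f=lambda a,b,z:(Rz.inv().apply(plane(d,240+a/2.6,95+b/2.6,z)-C)*1e3).round(1)
print('rim',f(55,140,.06),f(370,143,.06))
print('flap edge',f(45,20,.095),f(388,27,.095))
for n,q in dict(L1=[(97,230),(150,225),(97,258),(150,257)],L2=[(185,230),(235,224),(190,258),(240,250)],R1=[(110,355),(158,350),(110,385),(158,392)],R2=[(177,360),(226,358),(178,395),(228,392)],R3=[(263,350),(317,350),(263,378),(312,384)]).items():
  print(n,[f(*p,.038)[:2].tolist() for p in q])
print('L1 side top-left as base',f(97,203,.004),f(97,203,.038), f(110,330,.004),f(110,330,.038))
E
```

```text
rim [-67.7  82.7  60. ] [65.8 81.9 60. ]
flap edge [-63.1 131.6  95. ] [ 64.  129.4  95. ]
L1 [[-54.1, 38.6], [-29.6, 41.0], [-54.6, 25.2], [-29.9, 25.7]]
L2 [[-13.5, 38.7], [9.5, 41.6], [-11.2, 25.3], [12.0, 29.3]]
R1 [[-49.9, -23.1], [-26.8, -20.4], [-50.3, -38.7], [-27.1, -42.2]]
R2 [[-17.7, -25.5], [5.9, -24.4], [-17.3, -43.8], [7.0, -42.1]]
R3 [[23.6, -20.2], [49.5, -20.1], [23.9, -34.7], [47.7, -37.7]]
L1 side top-left as base [-58.3  44.4   4. ] [-53.7  51.2  38. ] [-53.7 -22.5   4. ] [-49.5 -10.3  38. ]
```

The sinks' 20 mm side lies along carton y, so I grip across y with tool x along carton x. I compute the pick list.

```bash
cat >> h.py <<'E'
C=np.array([.497,-.221,0]); CY=7.4
S=dict(L1=(-42,32),L2=(0,33),R1=(-38,-32),R2=(-5.5,-34),R3=(36.5,-31))
def sw(n,z): return C+R.from_euler('z',CY,degrees=True).apply([S[n][0]/1e3,S[n][1]/1e3,z])
def bw(b,yaw,x,y,z): return np.array([b[0],b[1],0])+R.from_euler('z',yaw,degrees=True).apply([x,y,z])
E
python3 -c "
from h import *
for k in S: print(k,sw(k,0).round(3))
go(sw('R3',.13),7.4)
print(robot.get_state()['q'].round(2))"
```

```text
L1 [ 0.451 -0.195  0.   ]
L2 [ 0.493 -0.188  0.   ]
R1 [ 0.463 -0.258  0.   ]
R2 [ 0.496 -0.255  0.   ]
R3 [ 0.537 -0.247  0.   ]
yaw0 97.5 total shift(mm) [-83.4  37.9 159.2] turn [-0.1  0.1 90.1] | rows 3 x [-0.0278, 0.0126, 0.0531] then 10 x [-0.01, 0.01, 9.01]
[-0.4   0.22  0.78  1.91 -0.17  1.09  0.58]
```

```bash
python3 -m crank '[{"translation":[-0.028,0.0126,0.04],"turn":[0,0,0]},{"translation":[-0.028,0.0126,0.06],"turn":[0,0,0]},{"translation":[-0.0274,0.0126,0.059],"turn":[0,0,0]},{"translation":[0,0,0],"turn":[0,0,10]},{"translation":[0,0,0],"turn":[0,0,10]},{"translation":[0,0,0],"turn":[0,0,10]},{"translation":[0,0,0],"turn":[0,0,10]},{"translation":[0,0,0],"turn":[0,0,10]},{"translation":[0,0,0],"turn":[0,0,10]},{"translation":[0,0,0],"turn":[0,0,10]}]' 0.04 >/dev/null
python3 -m crank '[{"translation":[0,0,0],"turn":[0,0,10]},{"translation":[0,0,0],"turn":[0,0,10]},{"translation":[0,0,0],"turn":[0,0,0]},{"translation":[0,0,0],"turn":[0,0,0]}]'
python3 - <<'E'
from h import *
d=cam('wrist','w3.png'); print(d['xyz'],robot.get_state()['q'].round(2)); print([proj(d,sw(k,.038)).round() for k in S])
go(sw('R3',.047),7.4)
E
```

```text
time_s: 9.18
ee_pos: [0.5358, -0.2438, 0.1388]
orientation: [3.134, 0.21, -0.002]
wrist_force: [0.4, 0.2, -0.1]
grip_width: 0.435
gripper_force: 0.0
[ 0.61283747 -0.23232167  0.28365153] [-0.38  0.72  1.06  1.88 -0.76  1.   -0.41]
[array([249., 299.]), array([245., 252.]), array([327., 295.]), array([330., 259.]), array([327., 208.])]
yaw0 7.6 total shift(mm) [ 0.9  3.4 92. ] turn [-0.   0.   0.2] | rows 2 x [0.0005, 0.0017, 0.046] then 1 x [-0.01, 0.04, 0.22]
```

View pics/w3.png

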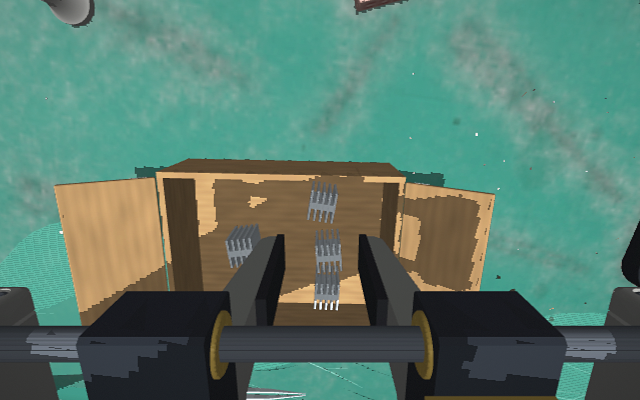

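Two flaps are well open (left at px (110,245), right at (450,230)). R3 is at (322,205) near the predicted (327,208), and the fingers straddle it. I descend and grip.

```bash
python3 -m crank '[{"translation":[0,0.002,0.045],"turn":[0,0,0]},{"translation":[0,0,0.047],"turn":[0,0,0]},{"translation":[0,0,0],"turn":[0,0,0]}]' >/dev/null
python3 -m crank '[{"translation":[0,0,0],"turn":[0,0,0]},{"translation":[0,0,0],"turn":[0,0,0]},{"translation":[0,0,0],"turn":[0,0,0]},{"translation":[0,0,0],"turn":[0,0,0]}]' 0
python3 -m crank '[{"translation":[0,0,-0.06],"turn":[0,0,0]},{"translation":[0,0,-0.06],"turn":[0,0,0]},{"translation":[0,0,0],"turn":[0,0,0]}]'
python3 - <<'E'
from h import *
t=cam('top'); print(bin_top(t)[0])
B=(.455,.082); go(bw(B,-15,.036,.014,.15),75)
E
```

```text
time_s: 10.1
ee_pos: [0.5375, -0.2462, 0.0493]
orientation: [3.134, 0.206, 0.004]
wrist_force: [0.0, 0.4, 7.2]
grip_width: 0.217
gripper_force: 29.9
time_s: 10.48
ee_pos: [0.5388, -0.2472, 0.1722]
orientation: [3.132, 0.206, 0.013]
wrist_force: [0.8, 0.4, -1.0]
grip_width: 0.213
gripper_force: 29.9
[(59, 758, 114, 76, 88.5), (210, -794, 136, 63, 69.8), (319, 147, 137, 203, 62.1), (622, 295, 216, 356, 36.6), (584, -33, 1906, 1168, 88.4)]
yaw0 7.6 total shift(mm) [-3.00e-01 -3.35e+02  1.93e+01] turn [  0.2  -0.2 -67.4] | rows 7 x [-0.0, -0.0479, 0.0028] then 7 x [0.03, -0.03, -9.64]
```

```bash
python3 -m crank '[{"translation":[0,-0.048,0],"turn":[0,0,0]},{"translation":[0,-0.048,0],"turn":[0,0,0]},{"translation":[0,-0.048,0],"turn":[0,0,0]},{"translation":[0,-0.048,0],"turn":[0,0,0]},{"translation":[0,-0.048,0],"turn":[0,0,0]},{"translation":[0,-0.048,0],"turn":[0,0,0]},{"translation":[0,-0.047,0],"turn":[0,0,0]},{"translation":[0,0,0],"turn":[0,0,-10]},{"translation":[0,0,0],"turn":[0,0,-10]},{"translation":[0,0,0],"turn":[0,0,-10]}]'  >/dev/null
python3 -m crank '[{"translation":[0,0,0],"turn":[0,0,-10]},{"translation":[0,0,0],"turn":[0,0,-10]},{"translation":[0,0,0],"turn":[0,0,-10]},{"translation":[0,0,0],"turn":[0,0,-7.4]},{"translation":[0,0,0],"turn":[0,0,0]},{"translation":[0,0,0],"turn":[0,0,0]}]'
python3 - <<'E'
from h import *
d=cam('wrist','w4.png'); print(bin_top(d)[0],robot.get_state()['q'].round(2))
for b in [(.455,.082)]:
  for x in(-.075,.075):
    for y in(-.033,.033):
      q=proj(d,bw(b,-15,x,y,.05)); cv2.circle(d['image'],tuple(int(v) for v in q),3,(0,0,255),-1)
cv2.imwrite('pics/w4.png',d['image'])
E
```

```text
time_s: 12.52
ee_pos: [0.4922, 0.0865, 0.1669]
orientation: [-2.496, -1.908, 0.001]
wrist_force: [-0.9, -0.6, -0.3]
grip_width: 0.218
gripper_force: 29.9
[(254, -30, 43, 40, 74.9), (670, -104, 22, 89, 74.9), (674, -68, 22, 28, 77.8), (640, -19, 25, 37, 15.8), (479, 38, 39, 33, 74.9), (470, 98, 32, 137, 76.0), (368, 243, 56, 15, 75.6), (306, 198, 165, 69, 60.2)] [-1.    0.43  0.95  2.07 -0.47  0.86 -0.04]
```

View pics/w4.png

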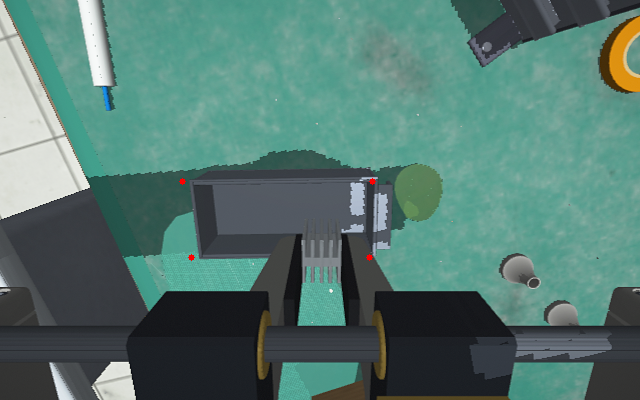

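The overlay is within 5 mm: actual rim corners (191,181), (201,257) on the left and about (376,179) on the right, so the bin sits about 4 mm further along its +x.

```bash
python3 - <<'E'
from h import *
B=(.459,.081); go(bw(B,-15,.034,.015,.052),75)
E
```

```text
yaw0 74.8 total shift(mm) [  1.1   3.3 115. ] turn [-0.   0.  -0.2] | rows 3 x [0.0004, 0.0011, 0.0383] then 1 x [-0.03, 0.03, -0.18]
```

```bash
python3 -m crank '[{"translation":[0.001,0.003,0.04],"turn":[0,0,0]},{"translation":[0,0,0.045],"turn":[0,0,0]},{"translation":[0,0,0.03],"turn":[0,0,0]},{"translation":[0,0,0],"turn":[0,0,0]},{"translation":[0,0,0],"turn":[0,0,0]}]'
python3 -m crank '[{"translation":[0,0,0],"turn":[0,0,0]},{"translation":[0,0,0],"turn":[0,0,0]},{"translation":[0,0,0],"turn":[0,0,0]},{"translation":[0,0,-0.055],"turn":[0,0,0]},{"translation":[0,0,-0.06],"turn":[0,0,0]},{"translation":[0,0,0],"turn":[0,0,10]},{"translation":[0,0,0],"turn":[0,0,10]},{"translation":[0,0,0],"turn":[0,0,10]},{"translation":[0,0,0],"turn":[0,0,10]},{"translation":[0,0,0],"turn":[0,0,10]}]' 0.030
python3 - <<'E'
from h import *
B=(.459,.081)
Rz=R.from_euler('z',CY,degrees=True)
for x in(.034,-.034):
  for y in(.015,-.015): print('slot',x,y,(Rz.inv().apply(bw(B,-15,x,y,0)-C)*1e3).round(1))
go(sw('R2',.14),7.4,fromyaw=7.4)
E
```

```text
time_s: 13.2
ee_pos: [0.4962, 0.0865, 0.0531]
orientation: [2.494, 1.91, 0.0]
wrist_force: [0.4, 0.1, -1.2]
grip_width: 0.216
gripper_force: 30.0
time_s: 14.45
ee_pos: [0.4957, 0.0868, 0.1676]
orientation: [-3.069, -0.669, -0.0]
wrist_force: [-0.3, 0.6, 0.1]
grip_width: 0.325
gripper_force: 0.0
slot 0.034 0.015 [ 38.4 305.3   0. ]
slot 0.034 -0.015 [ 26.9 277.6   0. ]
slot -0.034 0.015 [-24.5 331.2   0. ]
slot -0.034 -0.015 [-35.9 303.5   0. ]
yaw0 7.4 total shift(mm) [-43.9 339.5  27.6] turn [0. 0. 0.] | rows 7 x [-0.0063, 0.0485, 0.0039] then 0 x [0.0, 0.0, 0.0]
```

```bash
python3 -m crank '[{"translation":[0,0,0],"turn":[0,0,10]},{"translation":[0,0,0],"turn":[0,0,7.4]},{"translation":[-0.0063,0.0485,0],"turn":[0,0,0]},{"translation":[-0.0063,0.0485,0],"turn":[0,0,0]},{"translation":[-0.0063,0.0485,0],"turn":[0,0,0]},{"translation":[-0.0063,0.0485,0],"turn":[0,0,0]},{"translation":[-0.0063,0.0485,0],"turn":[0,0,0]},{"translation":[-0.0063,0.0485,0],"turn":[0,0,0]},{"translation":[-0.0063,0.0485,0],"turn":[0,0,0]},{"translation":[0,0,0],"turn":[0,0,0]}]' 0.04
python3 -m crank '[{"translation":[0,0,0.06],"turn":[0,0,0]},{"translation":[0,0,0.058],"turn":[0,0,0]},{"translation":[0,0,0],"turn":[0,0,0]},{"translation":[0,0,0],"turn":[0,0,0]}]'
python3 -m crank '[{"translation":[0,0,0],"turn":[0,0,0]},{"translation":[0,0,0],"turn":[0,0,0]},{"translation":[0,0,0],"turn":[0,0,0]},{"translation":[0,0,0],"turn":[0,0,0]},{"translation":[0,0,-0.06],"turn":[0,0,0]},{"translation":[0,0,-0.058],"turn":[0,0,0]},{"translation":[0,0,0],"turn":[0,0,0]}]' 0
python3 - <<'E'
from h import *
B=(.459,.081); go(bw(B,-15,.034,-.015,.167),75)
E
```

```text
time_s: 15.7
ee_pos: [0.4951, -0.2603, 0.1682]
orientation: [3.133, 0.194, 0.001]
wrist_force: [0.2, 0.2, -0.1]
grip_width: 0.439
gripper_force: 0.0
time_s: 16.2
ee_pos: [0.4974, -0.256, 0.0512]
orientation: [3.134, 0.206, 0.002]
wrist_force: [0.6, -0.4, 0.0]
grip_width: 0.437
gripper_force: 0.0
time_s: 17.08
ee_pos: [0.4985, -0.2572, 0.1715]
orientation: [3.132, 0.205, 0.011]
wrist_force: [0.9, 0.6, -0.4]
grip_width: 0.213
gripper_force: 30.0
yaw0 7.5 total shift(mm) [  30.7 -313.6    3.7] turn [  0.4  -0.2 -67.5] | rows 6 x [0.0051, -0.0523, 0.0006] then 7 x [0.06, -0.03, -9.64]
```

```bash
python3 -m crank '[{"translation":[0.005,-0.0523,0],"turn":[0,0,0]},{"translation":[0.005,-0.0523,0],"turn":[0,0,0]},{"translation":[0.005,-0.0523,0],"turn":[0,0,0]},{"translation":[0.005,-0.0523,0],"turn":[0,0,0]},{"translation":[0.005,-0.0523,0],"turn":[0,0,0]},{"translation":[0.005,-0.0523,0],"turn":[0,0,0]},{"translation":[0,0,0],"turn":[0,0,-10]},{"translation":[0,0,0],"turn":[0,0,-10]},{"translation":[0,0,0],"turn":[0,0,-10]},{"translation":[0,0,0],"turn":[0,0,-10]}]'  >/dev/null
python3 -m crank '[{"translation":[0,0,0],"turn":[0,0,-10]},{"translation":[0,0,0],"turn":[0,0,-10]},{"translation":[0,0,0],"turn":[0,0,-7.5]},{"translation":[0,0,0],"turn":[0,0,0]},{"translation":[0,0,0],"turn":[0,0,0]}]'
python3 - <<'E'
from h import *
d=cam('wrist','w5.png'); B=(.459,.081)
for x in(-.075,.075):
    for y in(-.033,.033):
      q=proj(d,bw(B,-15,x,y,.05)); cv2.circle(d['image'],tuple(int(v) for v in q),2,(0,0,255),-1)
cv2.imwrite('pics/w5.png',d['image'])
go(bw(B,-15,.034,-.015,.052),75)
E
```

```text
time_s: 18.95
ee_pos: [0.4849, 0.0593, 0.1671]
orientation: [-2.494, -1.91, 0.001]
wrist_force: [0.1, 0.1, 0.9]
grip_width: 0.211
gripper_force: 30.0
yaw0 74.9 total shift(mm) [ -0.7   3.4 115.2] turn [-0.   0.  -0.1] | rows 3 x [-0.0002, 0.0011, 0.0384] then 1 x [-0.02, 0.03, -0.09]
```

View pics/w5.png

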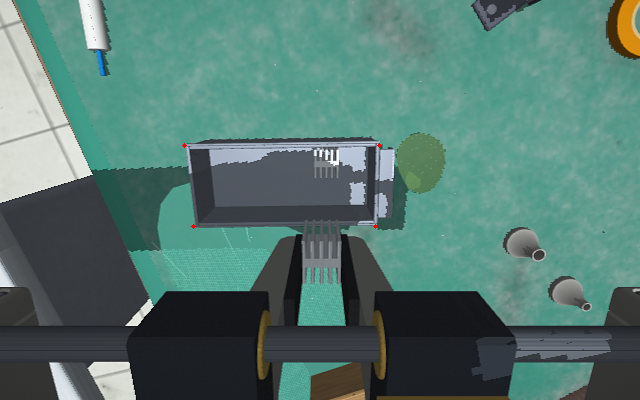

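The overlay corners coincide with the bin rim, and the first sink sits in the bin at (326,160).

```bash
python3 -m crank '[{"translation":[-0.001,0.003,0.04],"turn":[0,0,0]},{"translation":[0,0,0.045],"turn":[0,0,0]},{"translation":[0,0,0.03],"turn":[0,0,0]},{"translation":[0,0,0],"turn":[0,0,0]},{"translation":[0,0,0],"turn":[0,0,0]}]'
python3 -m crank '[{"translation":[0,0,0],"turn":[0,0,0]},{"translation":[0,0,0],"turn":[0,0,0]},{"translation":[0,0,0],"turn":[0,0,0]},{"translation":[0,0,-0.055],"turn":[0,0,0]},{"translation":[0,0,-0.06],"turn":[0,0,0]},{"translation":[0,0,0],"turn":[0,0,10]},{"translation":[0,0,0],"turn":[0,0,10]},{"translation":[0,0,0],"turn":[0,0,10]},{"translation":[0,0,0],"turn":[0,0,10]},{"translation":[0,0,0],"turn":[0,0,10]}]' 0.030
python3 - <<'E'
from h import *
go(sw('R1',.167),7.4,fromyaw=7.4)
E
```

```text
time_s: 19.62
ee_pos: [0.488, 0.0574, 0.0527]
orientation: [2.493, 1.912, -0.0]
wrist_force: [0.1, 0.8, -0.2]
grip_width: 0.216
gripper_force: 30.0
time_s: 20.88
ee_pos: [0.4877, 0.0578, 0.1676]
orientation: [-3.068, -0.672, -0.001]
wrist_force: [-0.4, 0.7, 0.2]
grip_width: 0.325
gripper_force: 0.0
yaw0 7.4 total shift(mm) [-64.7 309.7   0.6] turn [0. 0. 0.] | rows 6 x [-0.0108, 0.0516, 0.0001] then 0 x [0.0, 0.0, 0.0]
```

```bash
python3 -m crank '[{"translation":[0,0,0],"turn":[0,0,10]},{"translation":[0,0,0],"turn":[0,0,7.5]},{"translation":[-0.0108,0.0516,0],"turn":[0,0,0]},{"translation":[-0.0108,0.0516,0],"turn":[0,0,0]},{"translation":[-0.0108,0.0516,0],"turn":[0,0,0]},{"translation":[-0.0108,0.0516,0],"turn":[0,0,0]},{"translation":[-0.0108,0.0516,0],"turn":[0,0,0]},{"translation":[-0.0108,0.0516,0],"turn":[0,0,0]},{"translation":[0,0,0],"turn":[0,0,0]}]' 0.04
python3 -m crank '[{"translation":[0,0,0.06],"turn":[0,0,0]},{"translation":[0,0,0.058],"turn":[0,0,0]},{"translation":[0,0,0],"turn":[0,0,0]},{"translation":[0,0,0],"turn":[0,0,0]}]'
python3 -m crank '[{"translation":[0,0,0],"turn":[0,0,0]},{"translation":[0,0,0],"turn":[0,0,0]},{"translation":[0,0,0],"turn":[0,0,0]},{"translation":[0,0,0],"turn":[0,0,0]},{"translation":[0,0,-0.06],"turn":[0,0,0]},{"translation":[0,0,-0.058],"turn":[0,0,0]},{"translation":[0,0,0],"turn":[0,0,0]}]' 0
python3 - <<'E'
from h import *
B=(.459,.081); go(bw(B,-15,-.034,.015,.167),75)
E
```

```text
time_s: 22.0
ee_pos: [0.4624, -0.2627, 0.1683]
orientation: [3.133, 0.193, 0.002]
wrist_force: [0.7, -1.0, 0.3]
grip_width: 0.436
gripper_force: 0.0
time_s: 22.5
ee_pos: [0.465, -0.2582, 0.0511]
orientation: [3.134, 0.206, 0.002]
wrist_force: [0.6, -0.3, 0.9]
grip_width: 0.433
gripper_force: 0.0
time_s: 23.38
ee_pos: [0.4661, -0.2591, 0.1714]
orientation: [3.132, 0.206, 0.011]
wrist_force: [-0.2, 0.7, -0.7]
grip_width: 0.21
gripper_force: 29.8
yaw0 7.5 total shift(mm) [  11.7 -365.     3.3] turn [  0.4  -0.3 -67.5] | rows 7 x [0.0017, -0.0521, 0.0005] then 7 x [0.06, -0.04, -9.64]
```

```bash
cat >> h.py <<'E'
def edges(d,B,yaw):
    s=cv2.GaussianBlur(cv2.cvtColor(d['image'],cv2.COLOR_BGR2HSV),(3,3),0)[...,1].astype(int)
    def scan(f):
        L=np.arange(-60,45,1); q=[proj(d,f(l/1e3)) for l in L]   # from inside (neg) to outside (pos): 0 = rim
        v=[s[int(round(b)),int(round(a))] if 0<=b<400 and 0<=a<640 else -1 for a,b in q]
        k=[l for l,w in zip(L,v) if 0<=w<70]; return max(k) if k else None
    # offsets (mm) of the front edge (two y) and left edge (three x) from the predicted rim at z=.05
    return [scan(lambda l,y=y:bw(B,yaw,-.075-l,y,.05)) for y in(-.02,0,.02)],[scan(lambda l,x=x:bw(B,yaw,x,.033+l,.05)) for x in(-.05,0,.05)]
E
python3 -m crank '[{"translation":[0.0017,-0.0521,0],"turn":[0,0,0]},{"translation":[0.0017,-0.0521,0],"turn":[0,0,0]},{"translation":[0.0017,-0.0521,0],"turn":[0,0,0]},{"translation":[0.0017,-0.0521,0],"turn":[0,0,0]},{"translation":[0.0017,-0.0521,0],"turn":[0,0,0]},{"translation":[0.0017,-0.0521,0],"turn":[0,0,0]},{"translation":[0.0017,-0.0521,0],"turn":[0,0,0]},{"translation":[0,0,0],"turn":[0,0,-10]},{"translation":[0,0,0],"turn":[0,0,-10]},{"translation":[0,0,0],"turn":[0,0,-10]}]'  >/dev/null
python3 -m crank '[{"translation":[0,0,0],"turn":[0,0,-10]},{"translation":[0,0,0],"turn":[0,0,-10]},{"translation":[0,0,0],"turn":[0,0,-10]},{"translation":[0,0,0],"turn":[0,0,-7.5]},{"translation":[0,0,0],"turn":[0,0,0]},{"translation":[0,0,0],"turn":[0,0,0]}]'
python3 - <<'E'
from h import *
d=cam('wrist','w6.png'); B=(.459,.081); print(edges(d,B,-15))
for x in(-.075,.075):
    for y in(-.033,.033):
      q=proj(d,bw(B,-15,x,y,.05)); cv2.circle(d['image'],tuple(int(v) for v in q),2,(0,0,255),-1)
cv2.imwrite('pics/w6o.png',d['image'])
go(bw(B,-15,-.034,.015,.052),75)
E
```

```text
time_s: 25.38
ee_pos: [0.4279, 0.1052, 0.1672]
orientation: [-2.494, -1.91, 0.001]
wrist_force: [0.7, 0.3, -0.5]
grip_width: 0.213
gripper_force: 29.8
([np.int64(-1), np.int64(-2), np.int64(-1)], [np.int64(10), np.int64(10), np.int64(11)])
yaw0 74.9 total shift(mm) [ -0.3   2.3 115.2] turn [-0.   0.  -0.1] | rows 3 x [-0.0001, 0.0008, 0.0384] then 1 x [-0.02, 0.02, -0.09]
```

The edge scan says the bin has not moved (front −1 mm; left +10 mm, which is its visible outer wall). I place the sink.

```bash
python3 -m crank '[{"translation":[0,0.002,0.04],"turn":[0,0,0]},{"translation":[0,0,0.045],"turn":[0,0,0]},{"translation":[0,0,0.03],"turn":[0,0,0]},{"translation":[0,0,0],"turn":[0,0,0]},{"translation":[0,0,0],"turn":[0,0,0]}]'
python3 -m crank '[{"translation":[0,0,0],"turn":[0,0,0]},{"translation":[0,0,0],"turn":[0,0,0]},{"translation":[0,0,0],"turn":[0,0,0]},{"translation":[0,0,-0.055],"turn":[0,0,0]},{"translation":[0,0,-0.06],"turn":[0,0,0]},{"translation":[0,0,0],"turn":[0,0,10]},{"translation":[0,0,0],"turn":[0,0,10]},{"translation":[0,0,0],"turn":[0,0,10]},{"translation":[0,0,0],"turn":[0,0,10]},{"translation":[0,0,0],"turn":[0,0,10]}]' 0.030
python3 - <<'E'
from h import *
go(sw('L2',.167),7.4,fromyaw=7.4)
E
```

```text
time_s: 26.05
ee_pos: [0.4304, 0.1046, 0.0528]
orientation: [2.492, 1.912, -0.0]
wrist_force: [-0.3, 0.4, -0.9]
grip_width: 0.213
gripper_force: 30.0
time_s: 27.3
ee_pos: [0.43, 0.105, 0.1676]
orientation: [-3.068, -0.672, -0.0]
wrist_force: [-0.2, -0.2, 0.3]
grip_width: 0.328
gripper_force: 0.0
yaw0 7.4 total shift(mm) [ 24.5 298.9   0.6] turn [0. 0. 0.] | rows 6 x [0.0041, 0.0498, 0.0001] then 0 x [0.0, 0.0, 0.0]
```

```bash
python3 -m crank '[{"translation":[0,0,0],"turn":[0,0,10]},{"translation":[0,0,0],"turn":[0,0,7.5]},{"translation":[0.0041,0.0498,0],"turn":[0,0,0]},{"translation":[0.0041,0.0498,0],"turn":[0,0,0]},{"translation":[0.0041,0.0498,0],"turn":[0,0,0]},{"translation":[0.0041,0.0498,0],"turn":[0,0,0]},{"translation":[0.0041,0.0498,0],"turn":[0,0,0]},{"translation":[0.0041,0.0498,0],"turn":[0,0,0]},{"translation":[0,0,0],"turn":[0,0,0]}]' 0.04
python3 -m crank '[{"translation":[0,0,0.06],"turn":[0,0,0]},{"translation":[0,0,0.058],"turn":[0,0,0]},{"translation":[0,0,0],"turn":[0,0,0]},{"translation":[0,0,0],"turn":[0,0,0]}]'
python3 -m crank '[{"translation":[0,0,0],"turn":[0,0,0]},{"translation":[0,0,0],"turn":[0,0,0]},{"translation":[0,0,0],"turn":[0,0,0]},{"translation":[0,0,0],"turn":[0,0,0]},{"translation":[0,0,-0.06],"turn":[0,0,0]},{"translation":[0,0,-0.058],"turn":[0,0,0]},{"translation":[0,0,0],"turn":[0,0,0]}]' 0
python3 - <<'E'
from h import *
B=(.459,.081); go(bw(B,-15,-.034,-.015,.167),75)
E
```

```text
time_s: 28.42
ee_pos: [0.4931, -0.193, 0.1682]
orientation: [3.133, 0.194, 0.002]
wrist_force: [-1.1, -0.0, -0.5]
grip_width: 0.436
gripper_force: 0.0
time_s: 28.92
ee_pos: [0.4944, -0.1884, 0.0511]
orientation: [3.134, 0.206, 0.003]
wrist_force: [0.3, -0.1, 0.2]
grip_width: 0.435
gripper_force: 0.0
time_s: 29.8
ee_pos: [0.4957, -0.1894, 0.1712]
orientation: [3.133, 0.206, 0.011]
wrist_force: [-0.9, 0.1, -1.3]
grip_width: 0.213
gripper_force: 29.9
yaw0 7.5 total shift(mm) [ -38.2 -272.     3.4] turn [  0.3  -0.3 -67.5] | rows 5 x [-0.0076, -0.0544, 0.0007] then 7 x [0.05, -0.04, -9.64]
```

```bash
python3 -m crank '[{"translation":[-0.0076,-0.0544,0],"turn":[0,0,0]},{"translation":[-0.0076,-0.0544,0],"turn":[0,0,0]},{"translation":[-0.0076,-0.0544,0],"turn":[0,0,0]},{"translation":[-0.0076,-0.0544,0],"turn":[0,0,0]},{"translation":[-0.0076,-0.0544,0],"turn":[0,0,0]},{"translation":[0,0,0],"turn":[0,0,-10]},{"translation":[0,0,0],"turn":[0,0,-10]},{"translation":[0,0,0],"turn":[0,0,-10]},{"translation":[0,0,0],"turn":[0,0,-10]},{"translation":[0,0,0],"turn":[0,0,-10]}]'  >/dev/null
python3 -m crank '[{"translation":[0,0,0],"turn":[0,0,-10]},{"translation":[0,0,0],"turn":[0,0,-7.5]},{"translation":[0,0,0],"turn":[0,0,0]},{"translation":[0,0,0],"turn":[0,0,0]}]'
python3 - <<'E'
from h import *
d=cam('wrist','w7.png'); B=(.459,.081); print(edges(d,B,-15))
go(bw(B,-15,-.034,-.015,.052),75)
E
```

```text
time_s: 31.55
ee_pos: [0.42, 0.0764, 0.1672]
orientation: [-2.494, -1.91, 0.001]
wrist_force: [-0.8, -0.6, -0.8]
grip_width: 0.216
gripper_force: 29.9
([np.int64(-2), np.int64(-2), np.int64(0)], [np.int64(5), np.int64(5), np.int64(6)])
yaw0 74.9 total shift(mm) [ -0.4   2.4 115.2] turn [-0.   0.  -0.1] | rows 3 x [-0.0001, 0.0008, 0.0384] then 1 x [-0.02, 0.02, -0.09]
```

```bash
python3 -m crank '[{"translation":[0,0.002,0.04],"turn":[0,0,0]},{"translation":[0,0,0.045],"turn":[0,0,0]},{"translation":[0,0,0.03],"turn":[0,0,0]},{"translation":[0,0,0],"turn":[0,0,0]},{"translation":[0,0,0],"turn":[0,0,0]}]'
python3 -m crank '[{"translation":[0,0,0],"turn":[0,0,0]},{"translation":[0,0,0],"turn":[0,0,0]},{"translation":[0,0,0],"turn":[0,0,0]},{"translation":[0,0,-0.055],"turn":[0,0,0]},{"translation":[0,0,-0.06],"turn":[0,0,0]},{"translation":[0,0,0],"turn":[0,0,10]},{"translation":[0,0,0],"turn":[0,0,10]},{"translation":[0,0,0],"turn":[0,0,10]},{"translation":[0,0,0],"turn":[0,0,10]},{"translation":[0,0,0],"turn":[0,0,10]}]' 0.030
python3 - <<'E'
from h import *
go(sw('L1',.167),7.4,fromyaw=7.4)
E
```

```text
time_s: 32.22
ee_pos: [0.4225, 0.0757, 0.0526]
orientation: [2.492, 1.911, -0.0]
wrist_force: [0.2, -0.1, 0.4]
grip_width: 0.214
gripper_force: 30.0
time_s: 33.48
ee_pos: [0.4221, 0.0762, 0.1676]
orientation: [-3.068, -0.672, -0.001]
wrist_force: [-0.2, -0.1, -0.6]
grip_width: 0.329
gripper_force: 0.0
yaw0 7.4 total shift(mm) [ -6.  272.4   0.6] turn [0. 0. 0.] | rows 5 x [-0.0012, 0.0545, 0.0001] then 0 x [0.0, 0.0, 0.0]
```

```bash
python3 -m crank '[{"translation":[0,0,0],"turn":[0,0,10]},{"translation":[0,0,0],"turn":[0,0,7.5]},{"translation":[-0.0012,0.0545,0],"turn":[0,0,0]},{"translation":[-0.0012,0.0545,0],"turn":[0,0,0]},{"translation":[-0.0012,0.0545,0],"turn":[0,0,0]},{"translation":[-0.0012,0.0545,0],"turn":[0,0,0]},{"translation":[-0.0012,0.0545,0],"turn":[0,0,0]},{"translation":[0,0,0],"turn":[0,0,0]},{"translation":[0,0,0],"turn":[0,0,0]}]' 0.04
python3 -m crank '[{"translation":[0,0,0.06],"turn":[0,0,0]},{"translation":[0,0,0.056],"turn":[0,0,0]},{"translation":[0,0,0],"turn":[0,0,0]},{"translation":[0,0,0],"turn":[0,0,0]}]'
python3 -m crank '[{"translation":[0,0,0],"turn":[0,0,0]},{"translation":[0,0,0],"turn":[0,0,0]},{"translation":[0,0,0],"turn":[0,0,0]},{"translation":[0,0,0],"turn":[0,0,0]},{"translation":[0,0,-0.06],"turn":[0,0,0]},{"translation":[0,0,-0.058],"turn":[0,0,0]},{"translation":[0,0,0],"turn":[0,0,0]}]' 0
python3 - <<'E'
from h import *
B=(.459,.081); go(bw(B,-15,0,-.014,.167),75)
E
```

```text
time_s: 34.6
ee_pos: [0.4516, -0.1946, 0.1672]
orientation: [-3.134, -0.205, 0.001]
wrist_force: [0.3, 0.7, -0.3]
grip_width: 0.436
gripper_force: 0.0
time_s: 35.1
ee_pos: [0.4529, -0.1947, 0.0529]
orientation: [3.134, 0.208, 0.002]
wrist_force: [0.0, 0.2, 0.1]
grip_width: 0.439
gripper_force: 0.0
time_s: 35.98
ee_pos: [0.4541, -0.196, 0.1728]
orientation: [3.133, 0.206, 0.011]
wrist_force: [0.2, 0.9, -0.8]
grip_width: 0.218
gripper_force: 29.5
yaw0 7.5 total shift(mm) [  35.7 -261.     5.6] turn [  0.3  -0.3 -67.5] | rows 5 x [0.0071, -0.0522, 0.0011] then 7 x [0.05, -0.04, -9.64]
```

```bash
python3 -m crank '[{"translation":[0.0071,-0.0522,0],"turn":[0,0,0]},{"translation":[0.0071,-0.0522,0],"turn":[0,0,0]},{"translation":[0.0071,-0.0522,0],"turn":[0,0,0]},{"translation":[0.0071,-0.0522,0],"turn":[0,0,0]},{"translation":[0.0071,-0.0522,0],"turn":[0,0,0]},{"translation":[0,0,0],"turn":[0,0,-10]},{"translation":[0,0,0],"turn":[0,0,-10]},{"translation":[0,0,0],"turn":[0,0,-10]},{"translation":[0,0,0],"turn":[0,0,-10]},{"translation":[0,0,0],"turn":[0,0,-10]}]'  >/dev/null
python3 -m crank '[{"translation":[0,0,0],"turn":[0,0,-10]},{"translation":[0,0,0],"turn":[0,0,-7.5]},{"translation":[0,0,0],"turn":[0,0,0]},{"translation":[0,0,0],"turn":[0,0,0]}]'
python3 - <<'E'
from h import *
d=cam('wrist','w8.png'); B=(.459,.081); print(edges(d,B,-15))
go(bw(B,-15,0,-.014,.068),75)
E
```

```text
time_s: 37.72
ee_pos: [0.4527, 0.0683, 0.1691]
orientation: [-2.494, -1.91, 0.001]
wrist_force: [-0.3, 0.7, 0.1]
grip_width: 0.217
gripper_force: 29.5
([np.int64(-2), np.int64(-2), np.int64(-1)], [np.int64(5), np.int64(6), np.int64(7)])
yaw0 74.9 total shift(mm) [-1.000e-01  2.800e+00  1.011e+02] turn [-0.   0.  -0.1] | rows 2 x [-0.0, 0.0014, 0.0506] then 1 x [-0.02, 0.03, -0.1]
```

View pics/w8.png

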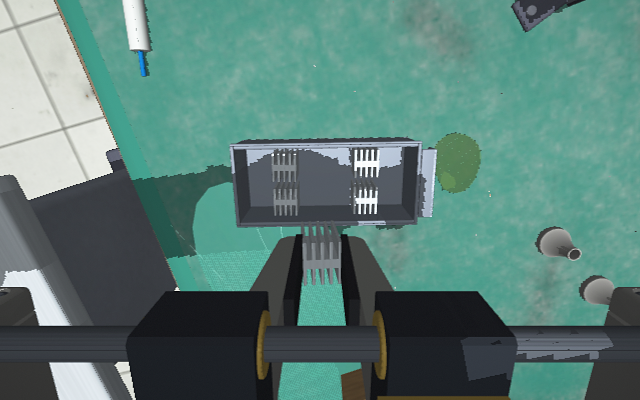

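Four sinks stand in the bin in two pairs, at px (285,182) and (365,182), with a clear gap between. The fifth goes into the gap with the tips kept above the others.

```bash
python3 -m crank '[{"translation":[0,0.003,0.05],"turn":[0,0,0]},{"translation":[0,0,0.05],"turn":[0,0,0]},{"translation":[0,0,0],"turn":[0,0,0]},{"translation":[0,0,0],"turn":[0,0,0]}]'
python3 -m crank '[{"translation":[0,0,0],"turn":[0,0,0]},{"translation":[0,0,0],"turn":[0,0,0]},{"translation":[0,0,0],"turn":[0,0,0]},{"translation":[0,0,-0.06],"turn":[0,0,0]},{"translation":[0,0,-0.06],"turn":[0,0,0]},{"translation":[-0.03,0,-0.06],"turn":[0,0,0]},{"translation":[-0.05,0,0],"turn":[0,0,0]},{"translation":[-0.03,0,0],"turn":[0,0,0]},{"translation":[0,0,0],"turn":[0,0,0]},{"translation":[0,0,0],"turn":[0,0,0]}]' 0.030
python3 - <<'E'
from h import *
d=cam('wrist','w9.png'); B=(.459,.081); print(edges(d,B,-15))
im=d['image']; s=cam('side')['image']
H=np.zeros((600,640,3),np.uint8); H[:300,:320]=im[0:300,160:480]
a=cv2.resize(s[180:295,270:360],None,fx=2.6,fy=2.6,interpolation=cv2.INTER_CUBIC); H[300:599,0:234]=a[:299]
b=cv2.resize(s[100:195,270:390],None,fx=2.6,fy=2.6,interpolation=cv2.INTER_CUBIC); H[300:547,300:612]=b[:247]
cv2.imwrite('pics/w9c.png',H)
E
```

```text
time_s: 38.28
ee_pos: [0.4568, 0.0672, 0.0706]
orientation: [2.492, 1.911, 0.001]
wrist_force: [0.2, 0.3, -0.3]
grip_width: 0.218
gripper_force: 29.5
time_s: 39.52
ee_pos: [0.4282, -0.0358, 0.2454]
orientation: [-2.491, -1.914, -0.001]
wrist_force: [0.6, 1.3, 0.3]
grip_width: 0.327
gripper_force: 0.0
([np.int64(-2), np.int64(-1), np.int64(-1)], [np.int64(1), np.int64(2), np.int64(2)])
```

View pics/w9c.png

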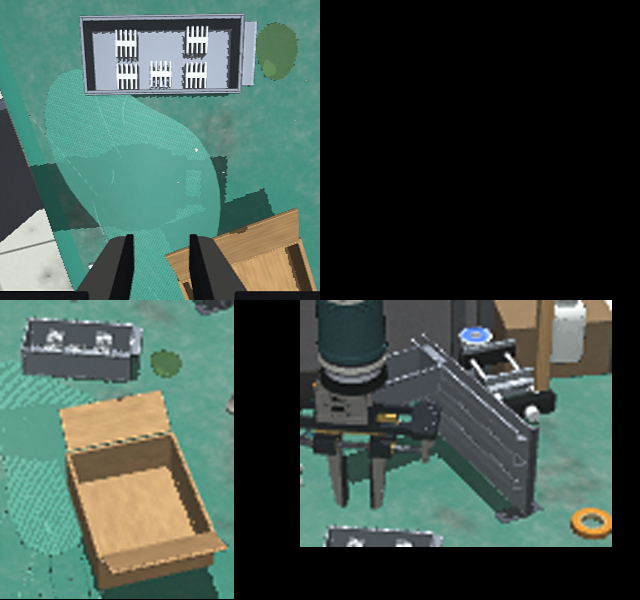

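All five sinks are in the bin (crop px (125,42), (197,40), (127,75), (160,73), (195,75)) and the carton is empty with both flaps open. Next I look at the rail from above the bay.

```bash
python3 - <<'E'
from h import *
go([.57,.21,.33],21.5)
E
```

```text
yaw0 75.1 total shift(mm) [273.8  73.9 -84.9] turn [ 0.   0.  53.6] | rows 5 x [0.0548, 0.0148, -0.017] then 6 x [0.0, 0.0, 8.94]
```

```bash
python3 -m crank '[{"translation":[0.04,0.01,-0.03],"turn":[0,0,0]},{"translation":[0.052,0.014,-0.03],"turn":[0,0,0]},{"translation":[0.052,0.014,-0.025],"turn":[0,0,0]},{"translation":[0.052,0.014,0],"turn":[0,0,0]},{"translation":[0.052,0.014,0],"turn":[0,0,0]},{"translation":[0.026,0.008,0],"turn":[0,0,0]},{"translation":[0,0,0],"turn":[0,0,10]},{"translation":[0,0,0],"turn":[0,0,10]},{"translation":[0,0,0],"turn":[0,0,10]},{"translation":[0,0,0],"turn":[0,0,10]}]' >/dev/null
python3 -m crank '[{"translation":[0,0,0],"turn":[0,0,10]},{"translation":[0,0,0],"turn":[0,0,3.6]},{"translation":[0,0,0],"turn":[0,0,0]},{"translation":[0,0,0],"turn":[0,0,0]}]'
python3 - <<'E'
from h import *
d=cam('wrist','p1.png'); print(robot.get_state()['q'].round(2))
np.save('p1.npy',{k:d[k] for k in d if k!='image'},allow_pickle=True)
im=d['image'].copy(); cv2.imwrite('pics/p1z.png',cv2.resize(im[0:300],(0,0),fx=1.25,fy=1.25,interpolation=cv2.INTER_CUBIC))
E
```

```text
time_s: 41.38
ee_pos: [0.5701, 0.2096, 0.3299]
orientation: [3.086, 0.587, -0.001]
wrist_force: [0.8, -0.6, 0.7]
grip_width: 0.325
gripper_force: 0.0
[-1.25  0.56  1.25  1.66 -0.54  1.33 -1.11]
```

View pics/p1z.png

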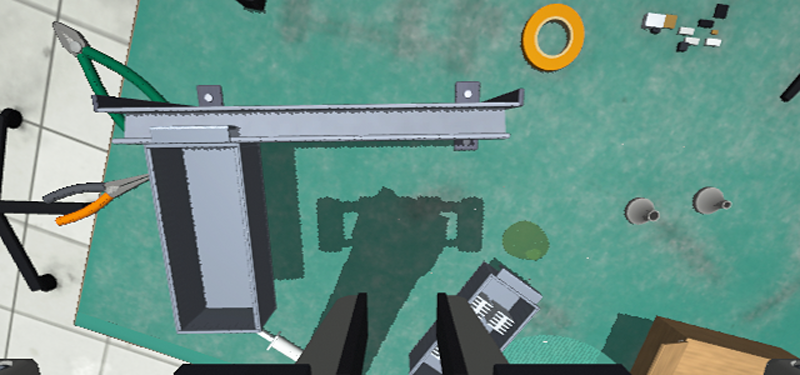

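The rail's top edge runs from zoom px (112,141) to (508,136). The neighbouring bin's lip is over it at (150–232), the back plate is near v≈105 and the free bay is to the right. I refine with column profiles.

```bash
python3 - <<'E'
from h import *
im=cv2.imread('pics/p1.png'); g=cv2.cvtColor(im,cv2.COLOR_BGR2GRAY)
d=np.load('p1.npy',allow_pickle=True).item()
for u in (220,280,340,395): print(u,'v96..119',g[96:120,u].tolist())
print('row109 right',im[109,398:412].tolist()); print('row112 left',im[112,84:98].tolist())
for n,u,v,z in [('railL',112/1.25,141/1.25,.16),('railR',508/1.25,136/1.25,.16),('bkL',95/1.25,105/1.25,.16),('bkR',523/1.25,98/1.25,.16)]: print(n,plane(d,u,v,z).round(4))
E
```

```text
220 v96..119 [186, 186, 185, 185, 186, 186, 185, 186, 186, 186, 186, 189, 188, 152, 188, 201, 77, 81, 68, 69, 67, 67, 68, 70]
280 v96..119 [186, 185, 186, 185, 186, 184, 184, 183, 184, 183, 186, 185, 124, 186, 219, 171, 94, 73, 71, 71, 70, 68, 95, 132]
340 v96..119 [179, 179, 177, 177, 177, 176, 177, 177, 177, 180, 179, 123, 181, 221, 121, 133, 70, 73, 74, 73, 71, 102, 139, 137]
395 v96..119 [175, 177, 177, 177, 178, 178, 178, 178, 179, 178, 121, 175, 205, 180, 144, 91, 140, 139, 140, 140, 138, 137, 135, 135]
row109 right [[196, 181, 171], [196, 181, 171], [197, 181, 172], [180, 164, 157], [144, 130, 123], [142, 129, 123], [161, 146, 140], [193, 177, 168], [191, 174, 167], [172, 162, 144], [143, 153, 94], [149, 163, 98], [151, 165, 103], [152, 167, 107]]
row112 left [[218, 224, 222], [219, 224, 221], [221, 227, 224], [194, 204, 204], [94, 114, 131], [147, 144, 146], [208, 189, 180], [208, 190, 181], [206, 189, 180], [207, 190, 180], [206, 188, 179], [207, 189, 180], [207, 190, 180], [207, 189, 180]]
railL [0.5582 0.4294 0.16  ]
railR [0.6663 0.166  0.16  ]
bkL [0.5783 0.4453 0.16  ]
bkR [0.6934 0.1673 0.16  ]
```

```bash
python3 - <<'E'
from h import *
d=np.load('p1.npy',allow_pickle=True).item()
P=np.array([plane(d,u,v,.16) for u,v in[(220,110.6),(280,110),(340,109),(395,108.1)]])
vx,vy,x0,y0=cv2.fitLine(P[:,:2].astype(np.float32),cv2.DIST_L2,0,0,0).ravel()
if vy<0: vx,vy=-vx,-vy
yaw=np.degrees(np.arctan2(-vx,vy)); e=np.array([vx,vy]); p0=np.array([x0,y0])
ends=[plane(d,89,112.8,.16)[:2],plane(d,406.5,108,.16)[:2]]
s=[(q-p0)@e for q in ends]; mid=p0+e*np.mean(s); bay=mid-e*.055
print('yaw',yaw,'mid',mid,'bay',bay,s)
n=np.array([np.cos(np.radians(yaw)),np.sin(np.radians(yaw))]); print('bin origin hung',bay-.0795*n)
go([.459,.081,.33],-15)
E
```

```text
yaw 22.414232 mid [0.61252193 0.29809058] bay [0.63349343 0.24724575] [np.float64(0.1976684376443708), np.float64(-0.08773727358996979)]
bin origin hung [0.55999955 0.2169324 ]
yaw0 21.5 total shift(mm) [-1.505e+02  7.870e+01  1.000e-01] turn [ 0.   0.  36.5] | rows 3 x [-0.0502, 0.0262, 0.0] then 4 x [0.0, 0.0, 9.13]
```

```bash
python3 -m crank '[{"translation":[-0.05,0.0262,0.02],"turn":[0,0,0]},{"translation":[-0.05,0.0262,0.04],"turn":[0,0,0]},{"translation":[-0.05,0.0262,0.05],"turn":[0,0,0]},{"translation":[0,0,0.05],"turn":[0,0,10]},{"translation":[0,0,0],"turn":[0,0,10]},{"translation":[0,0,0],"turn":[0,0,10]},{"translation":[0,0,0],"turn":[0,0,6.5]},{"translation":[0,0,0],"turn":[0,0,0]},{"translation":[0,0,0],"turn":[0,0,0]}]' 0.088
python3 - <<'E'
from h import *
d=cam('wrist','g1.png'); B=(.459,.081)
im=d['image']
for x in(-.075,.075):
    for y in(-.033,.033):
      q=proj(d,bw(B,-15,x,y,.05)); cv2.circle(im,tuple(int(v) for v in q),2,(0,0,255),-1)
cv2.imwrite('pics/g1o.png',im); go([.459,.081,.047],-15)
E
```

```text
time_s: 42.55
ee_pos: [0.4693, 0.0925, 0.1828]
orientation: [-3.115, 0.409, 0.0]
wrist_force: [0.2, 0.1, -0.2]
grip_width: 0.956
gripper_force: 0.0
yaw0 -15.0 total shift(mm) [ -7.   13.9 135.8] turn [-0.  0.  0.] | rows 3 x [-0.0023, 0.0046, 0.0453] then 1 x [-0.04, 0.0, 0.02]
```

View pics/g1o.png

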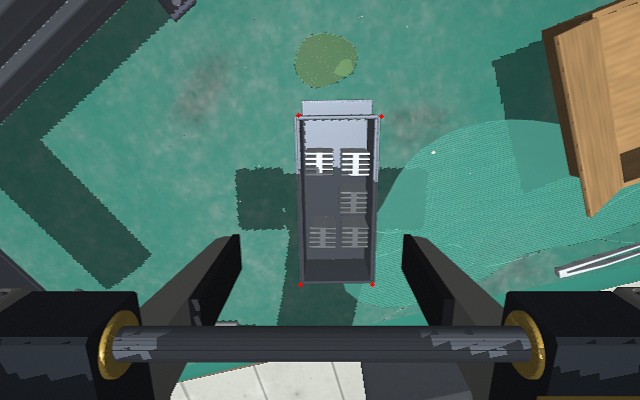

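The bin lines up with the prediction (rim corners at (298,117), (380,117), (301,284), (372,284)) and all five sinks are inside. I descend and grip.

```bash
python3 -m crank '[{"translation":[-0.007,0.014,0],"turn":[0,0,0]},{"translation":[0,0,0.05],"turn":[0,0,0]},{"translation":[0,0,0.05],"turn":[0,0,0]},{"translation":[0,0,0.036],"turn":[0,0,0]},{"translation":[0,0,0],"turn":[0,0,0]},{"translation":[0,0,0],"turn":[0,0,0]}]'
python3 -m crank '[{"translation":[0,0,0],"turn":[0,0,0]},{"translation":[0,0,0],"turn":[0,0,0]},{"translation":[0,0,0],"turn":[0,0,0]},{"translation":[0,0,0],"turn":[0,0,0]},{"translation":[0,0,0],"turn":[0,0,0]}]' 0
python3 -m crank '[{"translation":[0,0,-0.03],"turn":[0,0,0]},{"translation":[0,0,-0.05],"turn":[0,0,0]},{"translation":[0,0,-0.05],"turn":[0,0,0]},{"translation":[0,0,-0.05],"turn":[0,0,0]},{"translation":[0,0,0],"turn":[0,0,0]},{"translation":[0,0,0],"turn":[0,0,0]}]'
python3 - <<'E'
from h import *
n=np.array([np.cos(np.radians(22.4)),np.sin(np.radians(22.4))])
h=np.array([.56,.217]); print(h-.05*n)
go([*(h-.05*n),.225],22.4)
E
```

```text
time_s: 43.35
ee_pos: [0.4595, 0.0801, 0.0481]
orientation: [-3.114, 0.413, -0.003]
wrist_force: [0.2, 0.8, -0.5]
grip_width: 0.959
gripper_force: 0.0
time_s: 43.98
ee_pos: [0.4593, 0.0812, 0.0475]
orientation: [-3.113, 0.411, -0.001]
wrist_force: [-1.9, 0.9, 7.8]
grip_width: 0.714
gripper_force: 30.0
time_s: 44.72
ee_pos: [0.4575, 0.0813, 0.2254]
orientation: [-3.114, 0.411, 0.004]
wrist_force: [0.5, -0.5, -5.8]
grip_width: 0.714
gripper_force: 29.9
[0.5137727  0.19794648]
yaw0 -15.0 total shift(mm) [  24.1 -127.3    0.3] turn [ -0.    0.1 -37.4] | rows 3 x [0.008, -0.0424, 0.0001] then 4 x [-0.01, 0.04, -9.36]
```

```bash
python3 -m crank '[{"translation":[0.008,-0.0424,0],"turn":[0,0,0]},{"translation":[0.008,-0.0424,0],"turn":[0,0,0]},{"translation":[0.008,-0.0424,0],"turn":[0,0,0]},{"translation":[0,0,0],"turn":[0,0,-9.4]},{"translation":[0,0,0],"turn":[0,0,-9.4]},{"translation":[0,0,0],"turn":[0,0,-9.4]},{"translation":[0,0,0],"turn":[0,0,-9.2]},{"translation":[0,0,0],"turn":[0,0,0]},{"translation":[0,0,0],"turn":[0,0,0]}]'
python3 - <<'E'
from h import *
d=cam('wrist','h1.png'); im=d['image']
np.save('h1.npy',{k:d[k] for k in d if k!='image'},allow_pickle=True)
cv2.imwrite('pics/h1z.png',im[0:260,60:560])
n=np.array([np.cos(np.radians(22.4)),np.sin(np.radians(22.4))])
go([*(np.array([.56,.217])-.035*n),.18],22.4)
E
```

```text
time_s: 45.85
ee_pos: [0.5146, 0.1969, 0.2256]
orientation: [3.083, 0.603, -0.003]
wrist_force: [0.4, 0.2, -4.5]
grip_width: 0.719
gripper_force: 29.9
yaw0 22.2 total shift(mm) [14.6 -1.4 45.8] turn [ 0.   0.1 -0.2] | rows 1 x [0.0146, -0.0014, 0.0458] then 1 x [0.03, 0.09, -0.24]
```

View pics/h1z.png

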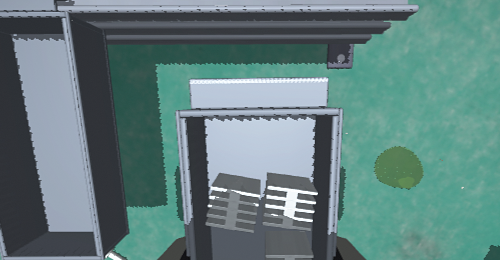

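The bin is held level, its lip back edge from crop px (190,80) to (327,78). The rail edge runs (70,3)–(415,10) and the neighbour bin is well clear on the left. I check relative yaw and distance.

```bash
python3 - <<'E'
from h import *
d=np.load('h1.npy',allow_pickle=True).item()
a,b=plane(d,60+190,80,.228),plane(d,60+327,78.5,.228); print('lip',a,b,np.linalg.norm(a-b),np.degrees(np.arctan2(-(a-b)[0],(a-b)[1])))
g=cv2.cvtColor(cv2.imread('pics/h1.png'),cv2.COLOR_BGR2GRAY)
for u in (180,240,300,360,420): print(u,g[0:16,u].tolist())
a2,b2=plane(d,60+75,7,.16),plane(d,60+415,11,.16); print('rail front approx',a2,b2,np.degrees(np.arctan2(-(a2-b2)[0],(a2-b2)[1])))
n=np.array([np.cos(np.radians(22.4)),np.sin(np.radians(22.4))]); e=np.array([-n[1],n[0]])
m=(a+b)[:2]/2-.087*n; s=robot.get_state()['ee_pos'][:2]; print('bin origin vs TCP along n,e',(m-s)@n,(m-s)@e)
print('rail dist from TCP (p1)',(np.array([.6335,.2472])-s)@n)
E
```

```text
lip [0.58411974 0.25657973 0.228     ] [0.60518595 0.20647086 0.228     ] 0.054357005720055494 22.8023132523856
180 [179, 178, 178, 178, 178, 150, 168, 181, 189, 178, 157, 136, 102, 55, 56, 56]
240 [177, 177, 177, 177, 177, 149, 161, 187, 203, 180, 75, 135, 95, 52, 56, 57]
300 [175, 174, 174, 175, 173, 152, 177, 190, 208, 175, 153, 125, 83, 52, 56, 57]
360 [171, 171, 171, 170, 128, 162, 181, 197, 199, 80, 133, 122, 74, 52, 56, 56]
420 [167, 168, 167, 167, 150, 166, 181, 197, 187, 164, 143, 113, 62, 56, 56, 56]
rail front approx [0.59501338 0.34201473 0.16      ] [0.66464819 0.16630127 0.16      ] 21.618300746305717
bin origin vs TCP along n,e 6.412050332763261e-05 0.0015438452668810406
rail dist from TCP (p1) 0.12895327203256712
```

```bash
python3 -m crank '[{"translation":[0.01,0,0.02],"turn":[0,0,0]},{"translation":[0.01,0,0.025],"turn":[0,0,0]},{"translation":[0.01,0,0],"turn":[0,0,0]},{"translation":[0.01,0,0],"turn":[0,0,0]},{"translation":[0.004,0,0],"turn":[0,0,0]},{"translation":[0,0,0],"turn":[0,0,0]},{"translation":[0,0,0],"turn":[0,0,0]}]'
python3 -m crank '[{"translation":[0.003,0,0],"turn":[0,0,0]},{"translation":[0,0,0],"turn":[0,0,0]},{"translation":[0.002,0,0],"turn":[0,0,0]},{"translation":[0,0,0],"turn":[0,0,0]},{"translation":[0,0,0],"turn":[0,0,0]}]'
python3 -c "
from h import *
n=np.array([np.cos(np.radians(22.4)),np.sin(np.radians(22.4))]);s=robot.get_state();print((np.array([.6335,.2472])-s['ee_pos'][:2])@n,s['wrist_force'][:2]@n)"
```

```text
time_s: 46.78
ee_pos: [0.5557, 0.2139, 0.182]
orientation: [-3.082, -0.608, -0.0]
wrist_force: [-0.5, -0.2, -4.4]
grip_width: 0.718
gripper_force: 29.9
time_s: 47.4
ee_pos: [0.5605, 0.2159, 0.1817]
orientation: [3.082, 0.608, -0.0]
wrist_force: [-0.5, -0.9, -4.5]
grip_width: 0.715
gripper_force: 29.9
0.07945995613372923 -0.7806842301428651
```

```bash
for i in 1; do python3 -m crank '[{"translation":[0.002,0,0],"turn":[0,0,0]},{"translation":[0,0,0],"turn":[0,0,0]},{"translation":[0,0,0],"turn":[0,0,0]}]'; done
python3 -m crank '[{"translation":[0.002,0,0],"turn":[0,0,0]},{"translation":[0,0,0],"turn":[0,0,0]},{"translation":[0,0,0],"turn":[0,0,0]}]'
```

```text
time_s: 47.78
ee_pos: [0.5616, 0.2164, 0.1815]
orientation: [-3.082, -0.608, 0.003]
wrist_force: [-4.6, -2.0, -3.1]
grip_width: 0.714
gripper_force: 29.9
time_s: 48.15
ee_pos: [0.5618, 0.2168, 0.1814]
orientation: [-3.082, -0.607, 0.009]
wrist_force: [-10.4, -2.0, 1.6]
grip_width: 0.716
gripper_force: 29.9
```

Contact with the rail's front is felt. I back off about 5 mm so the rail is mid-channel, then lower.

```bash
python3 -m crank '[{"translation":[-0.005,0,0],"turn":[0,0,0]},{"translation":[0,0,0],"turn":[0,0,0]},{"translation":[0,0,0.005],"turn":[0,0,0]},{"translation":[0,0,0.005],"turn":[0,0,0]},{"translation":[0,0,0],"turn":[0,0,0]},{"translation":[0,0,0],"turn":[0,0,0]}]'
python3 -m crank '[{"translation":[0,0,0.005],"turn":[0,0,0]},{"translation":[0,0,0],"turn":[0,0,0]},{"translation":[0,0,0.004],"turn":[0,0,0]},{"translation":[0,0,0],"turn":[0,0,0]},{"translation":[0,0,0],"turn":[0,0,0]}]'
```

```text
time_s: 48.9
ee_pos: [0.5597, 0.2155, 0.1717]
orientation: [3.082, 0.608, 0.0]
wrist_force: [0.1, -0.1, -4.8]
grip_width: 0.714
gripper_force: 29.9
time_s: 49.52
ee_pos: [0.5596, 0.2155, 0.1628]
orientation: [3.082, 0.608, 0.0]
wrist_force: [-0.5, -0.4, -4.1]
grip_width: 0.716
gripper_force: 29.9
```

```bash
python3 -m crank '[{"translation":[0,0,0.002],"turn":[0,0,0]},{"translation":[0,0,0],"turn":[0,0,0]},{"translation":[0,0,0.001],"turn":[0,0,0]},{"translation":[0,0,0],"turn":[0,0,0]},{"translation":[0,0,0],"turn":[0,0,0]}]'
```

```text
time_s: 50.15
ee_pos: [0.5596, 0.2155, 0.16]
orientation: [-3.082, -0.608, -0.0]
wrist_force: [-1.3, -0.8, -1.4]
grip_width: 0.717
gripper_force: 30.0
```

The lip roof is now carrying weight. I release and lift clear.

```bash
python3 -m crank '[{"translation":[0,0,0.0005],"turn":[0,0,0]},{"translation":[0,0,0],"turn":[0,0,0]},{"translation":[0,0,0],"turn":[0,0,0]},{"translation":[0,0,0],"turn":[0,0,0]},{"translation":[0,0,0],"turn":[0,0,0]},{"translation":[0,0,0],"turn":[0,0,0]}]' 0.087
python3 -m crank '[{"translation":[0,0,-0.02],"turn":[0,0,0]},{"translation":[0,0,-0.04],"turn":[0,0,0]},{"translation":[0,0,-0.05],"turn":[0,0,0]},{"translation":[0,0,-0.05],"turn":[0,0,0]},{"translation":[-0.04,0,0],"turn":[0,0,0]},{"translation":[-0.04,0,0],"turn":[0,0,0]},{"translation":[0,0,0],"turn":[0,0,0]},{"translation":[0,0,0],"turn":[0,0,0]}]'
python3 - <<'E'
from h import *
w=cam('wrist')['image']; s=cam('side')['image']
H=np.zeros((560,640,3),np.uint8); H[:280]=w[:280]
H[280:560,:400]=cv2.resize(s[95:193,270:410],(400,280),interpolation=cv2.INTER_CUBIC)
H[280:560,410:640]=cv2.resize(s[220:295,280:360],(230,280),interpolation=cv2.INTER_CUBIC)
cv2.imwrite('pics/f1.png',H)
E
```

```text
time_s: 50.9
ee_pos: [0.5596, 0.2155, 0.1593]
orientation: [3.082, 0.608, 0.0]
wrist_force: [-0.5, -0.1, 1.2]
grip_width: 0.946
gripper_force: 0.0
time_s: 51.9
ee_pos: [0.4863, 0.1858, 0.3203]
orientation: [-3.081, -0.609, -0.003]
wrist_force: [0.1, -0.4, 0.1]
grip_width: 0.947
gripper_force: 0.0
```

View pics/f1.png

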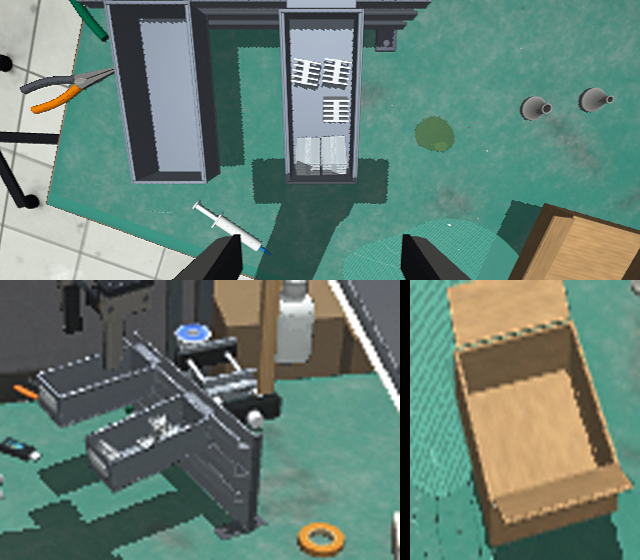

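The loaded bin hangs level on the rail next to the fixed bin (wrist view, px (320,95)), with all five sinks inside, two of them tipped over at (320,152). The carton is empty, both flaps are open, and the gripper is clear. Handing in.

```bash
python3 -m crank '[{"translation":[0,0,0],"turn":[0,0,0]},{"translation":[0,0,0],"turn":[0,0,0]},{"translation":[0,0,0],"turn":[0,0,0]},{"translation":[0,0,0],"turn":[0,0,0]}]'; python3 -c "
from station import robot
print(robot.job_done())"
```

```text
time_s: 52.5
ee_pos: [0.4856, 0.185, 0.3192]
orientation: [3.082, 0.608, -0.0]
wrist_force: [-0.3, -0.9, -0.6]
grip_width: 0.949
gripper_force: 0.0
the job is handed in; nothing more can be done
None
```

I handed the job in at 52.5 s: both carton flaps are folded back, all five sinks present are in the bin (two tipped over), and the bin hangs level in the free bay with the gripper clear; the hand-in gave no verdict.

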